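Put the spyglass away

ROBOT

A 7-joint arm with a two-finger parallel gripper is mounted at the origin on the work surface. World frame = base frame: x ahead of the robot, y to its left, z up, the work surface at z = 0. Lengths are in m, angles in rad, forces in N, time in s.
With the tool pointing down it reaches from about 0.35 to 0.9 m from the base axis. Payload 8.1 kg.
Tool frame: the origin (TCP) lies between the finger pads; the fingertips stand 19 mm ahead of it and the grasp point (between the pads) is the TCP; y points along the fingers, x is the direction in which the jaws open and shut, and the axes are right-handed (so a half turn about y gives the same grasp; the last joint's range is limited). The gripper opens to 92 mm and grips with 3 to 60 N. Pads are 19 mm wide; open, the fingers measure 130 mm over their backs; the gripper's body (75 mm by 190 mm) begins 47 mm behind the grasp point.
Start: joints at [-1.342, 0.434, 0.025, 1.573, -0.012, 1.134, -0.075], TCP at [0.204, 0.591, 0.246] pointing down, gripper open.
Joint ranges: [-2.62, 2.62], [-0.44, 2.09], [-1.27, 1.32], [0.08, 2.57], [-1.32, 4.46], [0.12, 2], [-2.74, 2.74]. Speed limits (rad/s): [2.22, 2.22, 3.01, 3.01, 3.14, 3.14, 3.14].

INTERFACE

Orientations are given as a rotation vector (axis times angle).
In Python, from cell import arm gives the robot as it stands.
- The arm moves only by the tool move_arm, never from a script. Its argument "series" is a list of rows, each an object of numbers: "x", "y", "z": the shift along the tool's x, y, z in cm; "rx", "ry", "rz": the turn, a rotation vector about the tool's x, y, z in rad. In form: [{"x": .., "y": .., "z": .., "rx": .., "ry": .., "rz": ..}, ...]. A call has 1 to 12 rows; each row shifts and turns the pose as measured when the row begins, along the tool's axes as they then stand; what a row does not reach is not made up. A row lasts 1/8 s, in which the tool goes at most 62.5 mm and 10.7 degrees, less where a joint would pass 70% of its speed; a pose out of reach is approached as far as the arm can. A call is refused whole if a number of a shift passes 6.25 or a number of a turn 0.188, either way. A call with a gripper value outside its range is refused whole. "jaw" is the finger opening in cm, from 0 to 9.18, set as the call begins (left out, the last holds). The fingers move at their own pace and stop on an object; "newtons" is the grip in N (left out, the last holds). Time passes only in rows, so rows that do not move let the fingers close. It gives the time, the measured TCP pose, the force and the opening at its end, in the units of the state.
- arm.observe(): the state, without advancing time (a new reading comes with each control period).
- arm.get_image(name): name is "side" or "top" or "wrist"; returns the picture (384x512x3 uint8, blue, green, red); there is no depth.
- arm.camera_params(name): a dict with "K" (3x3 intrinsics, pixels), "k1" (the pictures are not rectified: a ray, as slopes to the right and down, at radius r is drawn at 1 + k1 r^2 times it, then the intrinsics apply), "R" (3x3) and "t" (3): a world point X has camera coordinates R X + t; the wrist camera has in their place "tool_from_camera" (4x4, takes a point from camera to tool coordinates, whose origin is the TCP and whose axes are the tool frame's). Camera axes: x right, y down, z forward; pixel columns grow to the right and rows downward; lengths in m; the calibration is good to about 2 mm. A picture is of the moment at which its call begins: read the wrist's pose just before it. camera_params takes no time and is no camera call.
- arm.sign_off(): hands the job in, once; it reports no verdict.
The state is a dict: "clock": time; "joints": joint angles; "dq": joint speeds; "joint_efforts": joint torques, N m; "position": TCP position; "ee_rot": TCP orientation; "force": force on the tool from outside, world axes, zero at the start; "ft_torque": the same for the moment, N m; "width": opening from 0.0 (shut) to 1.0 (fully open).
Only numpy, scipy, OpenCV 4.12 (cv2) and the standard library are available. Lean on these libraries where they do the work, as an engineer would, in place of code of your own. Each camera call takes 0.05 s, during which the arm holds its last target.

TASK

Take the drawn-out spyglass off its leaning rack and stand it upright, eyepiece up, on the round green felt pad, and let go. There, press its two brass draws fully home without leaning hard on it, the thin inner draw first and only then the thicker middle one; then take the closed spyglass by its barrel and set it down gently, upright, in the empty well of the inlaid case, leaving everything else undisturbed.

Things in the scene. Friction and masses are not known exactly. Their poses are not given: they have to be found in the camera images.
- spyglass: the spyglass to put away: red-brown barrel with brass bands, 48 mm in diameter, 100 mm long, two brass draws out of its top. About 0.27 kg, mostly barrel: it swings if a draw is held loosely. Origin: centre of the barrel's flat bottom end; z along the tube to the eyepiece. It starts in the rack, drawn out, leaning 0.42 rad (24 degrees) from upright, eyepiece end up and towards the robot
- draw_mid (a joint): how far the middle draw (brass tube 36 mm in diameter, with a brass collar 39 mm in diameter and 8 mm tall at its top) is pulled out of the barrel, m: 0 fully home, 0.045 fully out. When home its 8 mm collar still stands above the barrel's rim. It slides stiffly, about 13 N, and stays where it is left
- draw_inner (a joint): how far the inner draw (brass tube 28 mm in diameter, ending in a black eyecup of the same diameter, 8 mm tall) is pulled out of the middle draw, m: 0 fully home, 0.045 fully out. When home its 8 mm eyecup still stands above the collar. It slides at about 6 N, so pressing the eyecup moves this draw first; once it is home, pressing on moves the middle draw. Overall length = 116 mm + draw_mid + draw_inner
- eyepiece (a point): centre of the top face of the black eyecup, the upper end of the inner draw; z along the tube, outwards
- rack: fixed dark wooden rack with a V trough that holds the spyglass leaning; the trough supports only the barrel, on the side facing the robot and underneath, so the spyglass can be drawn out along its own axis. Origin on the table, 30 mm below the start position of the spyglass's bottom; the trough leans towards the rack's -x
- pad: the fixed round green felt pad on a dark wooden disc, 110 mm in diameter, 12 mm high. Origin: centre of its underside
- pad_top (a point): centre of the top of the fixed round green felt pad, 110 mm in diameter, 12 mm high; z up
- case: fixed open-topped inlaid walnut case, 84 (x) x 160 (y) x 52 (z) mm, walls 6 mm, with two square wells side by side along its y axis, each 72 x 71 mm. Origin: centre of its underside. The well on its +y side holds another, closed spyglass; the well on its -y side is empty
- well (a point): centre of the floor of the case's empty well; floor 6 mm above the table, 46 mm below the case's rim; axes as the case: x across, y along the two wells (the neighbour stands 77 mm away on +y)
- spyglass_b: the other spyglass, already closed, standing in the case's other well: 48 mm in diameter, 116 mm tall; to be left alone. Origin: centre of its bottom
- king: ivory-coloured turned chess king, 95 mm tall, 38 mm across the foot; stands loose on the table, to be left alone. Origin: centre of its underside
- queen: dark turned chess queen, 85 mm tall, 36 mm across the foot; stands loose on the table, to be left alone. Origin: centre of its underside
- trinket_box: small closed inlaid walnut box, 75 x 100 x 45 mm; stands loose on the table, to be left alone. Origin: centre of its underside
- elephant: carved red-brown wooden elephant, 45 x 135 mm, 87 mm tall; stands loose on the table, to be left alone. Origin: centre of its underside
- brass_pot: closed round brass tin, 52 mm across, 50 mm tall; stands loose on the table, to be left alone. Origin: centre of its underside
Mind the look-alikes: they are no part of the job. Of the things like the pad, leave any that is blue; of the rest the larger one is meant. Leave any purple look-alike of the case alone.

How it is judged:
On the way, in this order (a step that is already met when the one before it is completed fails the run):
1. the spyglass stands released and upright on the felt pad, both draws still out by more than 20 mm (horizontal distance between spyglass and pad_top below 0.035 m and z of spyglass in the frame of pad_top below 0.006 m and angle between spyglass's own z axis and vertical below 0.12 rad and contact force between the fingers and spyglass below 0.1 N and value of joint each of draw_inner, draw_mid above 0.02 m), for 0.2 s.
2. on the pad, the inner draw is home (within 3 mm) while the middle draw is still out by more than 12 mm (horizontal distance between spyglass and pad_top below 0.035 m and z of spyglass in the frame of pad_top below 0.006 m and angle between spyglass's own z axis and vertical below 0.12 rad and value of joint draw_inner below 0.003 m and value of joint draw_mid above 0.012 m), for 0.1 s.
3. on the pad, both draws are home (within 3 mm) (horizontal distance between spyglass and pad_top below 0.035 m and z of spyglass in the frame of pad_top below 0.006 m and angle between spyglass's own z axis and vertical below 0.12 rad and value of joint each of draw_inner, draw_mid below 0.003 m), for 0.2 s.
At the end, for the whole second after the job is handed in: Both draws within 3 mm of home; the spyglass stands upright (within 0.1 rad) on the floor of the empty well of the case (within 5 mm in height, 18 mm of its centre), released and at rest (value of joint each of draw_inner, draw_mid below 0.003 m and horizontal distance between spyglass and well below 0.018 m and z of spyglass in the frame of well between -0.004 and 0.005 m and angle between spyglass's own z axis and vertical below 0.1 rad and linear speed of spyglass below 0.02 m/s and contact force between the fingers and spyglass below 0.1 N); the robot touches nothing.
It fails at once if the spyglass is pressed on the pad with more than 60 N (contact force between spyglass and pad above 60 N).
It fails at once if the spyglass hits the case with more than 60 N (dropped or rammed) (contact force between spyglass and case above 60 N).
It fails at once if the other spyglass is tipped or moved by more than 20 mm (distance of spyglass_b from where it was at the start of the episode above 0.02 m or angle between spyglass_b's own z axis and vertical above 0.3 rad).
It fails at once if a loose bystander on the table is tipped or moved by more than 20 mm (distance of any of king, queen, trinket_box, elephant, brass_pot from where it was at the start of the episode above 0.02 m or angle between any of king, queen, trinket_box, elephant, brass_pot's own z axis and vertical above 0.3 rad).
It also fails if it takes over 72 s, if anything falls off the work surface, if the arm or the gripper's body presses on something with over 40 N, if the wrist force passes 120 N, or if a joint passes its speed limit or range.

## Working session

There is one attempt and no reset: what is moved stays moved. The work goes in short steps, Python scripts to look and compute and a tool call to move; the robot and the scene stay as the last step left them, time stands still between calls to the robot, and variables do not carry over. Pictures are saved under pics/ and viewed, and the job is handed in when it is done.

Besides the shell and the picture viewer there is one more tool, called after ">>>" by a JSON object that holds its "api" and its "payload". move_arm: Moves the arm, as the interface text tells. Its arguments: {"type":"object","properties":{"series":{"type":"array","items":{"type":"object","properties":{"x":{"type":"number"},"y":{"type":"number"},"z":{"type":"number"},"rx":{"type":"number"},"ry":{"type":"number"},"rz":{"type":"number"}}}},"jaw":{"type":"number"},"newtons":{"type":"number"}},"required":["series"]}

```bash
mkdir -p pics; ls; python3 - <<'E'
from cell import arm
import cv2,json
s=arm.observe();print(s)
for n in("side","top","wrist"):
    cv2.imwrite(f"pics/{n}0.png",arm.get_image(n))
    p=arm.camera_params(n);print(n,p)
E
```

```text
pics
{'clock': 0.0, 'joints': array([-1.34154689,  0.43515915,  0.02495328,  1.57409189, -0.01158923,
        1.1340019 , -0.07508932]), 'dq': array([-0.00033831,  0.00228422,  0.00091302,  0.00209318,  0.00014389,
       -0.00152399, -0.0021053 ]), 'joint_efforts': array([ 2.58098225e-04, -6.67875552e+01,  9.85073335e-01, -3.14458108e+01,
       -6.04942068e-02,  4.30193602e-02,  1.80724610e-04]), 'position': array([0.20350765, 0.59043168, 0.2449864 ]), 'ee_rot': array([-1.34914086, -0.96051965,  0.96242167]), 'force': array([-0.30696889,  0.78489827,  0.09227096]), 'ft_torque': array([ 0.01314087, -0.02855578,  0.04650262]), 'width': 1.0013847913450307}
side {'K': array([[406.08292465,   0.        , 252.38966607],
       [  0.        , 406.08292465, 196.68943224],
       [  0.        ,   0.        ,   1.        ]]), 'k1': 0.01038491018604771, 'R': array([[ 0.86827399, -0.49557576,  0.02247112],
       [-0.24125274, -0.46139958, -0.85376083],
       [ 0.43347134,  0.7358771 , -0.52018026]]), 't': array([-0.43208796,  0.27245256,  0.7705373 ])}
top {'K': array([[444.43777763,   0.   
[... 211 characters left out ...]
   [-0.98086422, -0.02824875, -0.19263278],
       [ 0.19248408,  0.00791777, -0.98126815]]), 't': array([0.04264236, 0.5612066 , 1.2258664 ])}
wrist {'K': array([[272.2296927 ,   0.        , 254.54283123],
       [  0.        , 272.2296927 , 192.66444046],
       [  0.        ,   0.        ,   1.        ]]), 'k1': -0.04838105816248916, 'tool_from_camera': array([[ 9.99999817e-01, -2.96738977e-04,  5.27363667e-04,
        -1.15960847e-04],
       [-5.86831472e-04, -2.62940131e-01,  9.64811973e-01,
        -1.40264253e-01],
       [-1.47632246e-04, -9.64812106e-01, -2.62940257e-01,
         6.98316790e-02],
       [ 0.00000000e+00,  0.00000000e+00,  0.00000000e+00,
         1.00000000e+00]])}
```

View pics/side0.png

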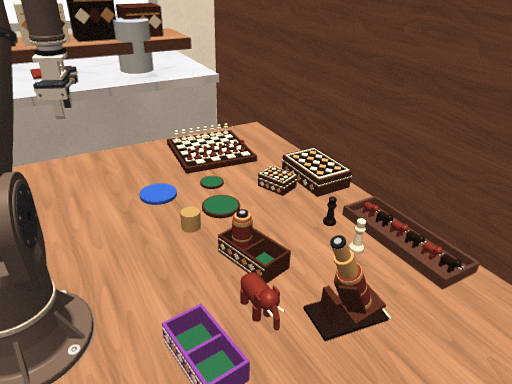

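View pics/top0.png

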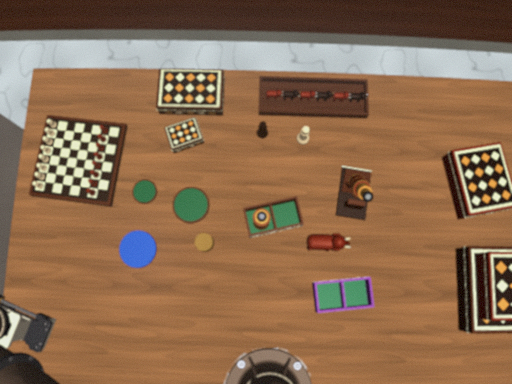

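View pics/wrist0.png

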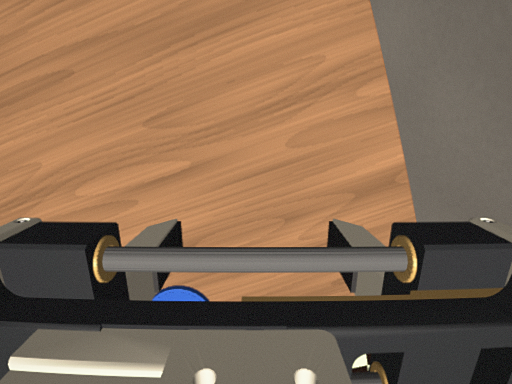

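```bash
cat > h.py <<'E'
from cell import arm
import cv2,numpy as np
from scipy.spatial.transform import Rotation as Ro
def ray(n,uv,s=None):
    p=arm.camera_params(n);K=p["K"];d=np.array([(uv[0]-K[0,2])/K[0,0],(uv[1]-K[1,2])/K[1,1]])
    r=np.linalg.norm(d);q=r
    for _ in range(30): q=r/(1+p["k1"]*q*q)
    d=d*(q/r if r>0 else 1);d=np.array([*d,1.])
    if n=="wrist":
        T=p["tool_from_camera"];W=Ro.from_rotvec(s["ee_rot"]).as_matrix()
        return W@T[:3,3]+s["position"],W@T[:3,:3]@d
    return -p["R"].T@p["t"],p["R"].T@d
def plane(n,uv,z,s=None):
    o,d=ray(n,uv,s);return o+d*(z-o[2])/d[2]
def proj(n,X,s=None):
    p=arm.camera_params(n);X=np.asarray(X,float)
    if n=="wrist":
        T=p["tool_from_camera"];W=Ro.from_rotvec(s["ee_rot"]).as_matrix()
        c=T[:3,:3].T@(W.T@(X-s["position"])-T[:3,3])
    else: c=p["R"]@X+p["t"]
    a=c[:2]/c[2];a=a*(1+p["k1"]*(a@a));K=p["K"]
    return np.array([K[0,0]*a[0]+K[0,2],K[1,1]*a[1]+K[1,2]])
def tri(a,b):
    A=[];B=[]
    M=np.zeros((3,3));v=np.zeros(3);
    for o,d in(a,b):
        d=d/np.linalg.norm(d);P=np.eye(3)-np.outer(d,d);M+=P;v+=P@o
    x=np.linalg.solve(M,v)
    res=[np.linalg.norm((np.eye(3)-np.outer(d,d)/(d@d))@(x-o)) for o,d in(a,b)]
    return x,res
def crop(img,x,y,w,h,f,name):
    cv2.imwrite(f"pics/{name}.png",cv2.resize(img[y:y+h,x:x+w],None,fx=f,fy=f,interpolation=cv2.INTER_CUBIC))
def st():
    s=arm.observe();W=Ro.from_rotvec(s["ee_rot"]).as_matrix()
    print(round(s["clock"],2),"pos",s["position"].round(4),"F",s["force"].round(1),"w",round(s["width"]*92,1),"\n",W.round(3),s["joints"].round(2));return s,W
E
python3 - <<'E'
from h import *
t=cv2.imread("pics/top0.png");s=cv2.imread("pics/side0.png")
crop(t,230,150,160,120,5,"tc");crop(s,200,200,200,150,4,"sc")
def green(n,im):
    hsv=cv2.cvtColor(im,cv2.COLOR_BGR2HSV);m=cv2.inRange(hsv,(55,80,30),(85,255,255))
    N,_,st,c=cv2.connectedComponentsWithStats(m)
    for i in range(1,N):
        if st[i,4]>60: print(n,st[i],c[i].round(1),plane(n,c[i],.012).round(4),plane(n,c[i],.006).round(4))
green("top",t);green("side",s)
E
```

```text
top [134 181  21  21 353] [144.  191.1] [0.5658 0.3859 0.012 ] [0.567  0.3874 0.006 ]
top [175 189  32  32 811] [190.3 204.3] [0.5297 0.2438 0.012 ] [0.5307 0.2447 0.006 ]
top [273 201  26  26 499] [285.5 213.5] [ 0.5104 -0.0392  0.012 ] [ 0.5113 -0.0396  0.006 ]
top [247 210  14  23 116] [251.3 221.5] [0.4837 0.0611 0.012 ] [0.4845 0.0611 0.006 ]
top [345 281  23  25 496] [355.6 293. ] [ 0.2844 -0.2454  0.012 ] [ 0.2843 -0.2467  0.006 ]
top [318 283  24  26 511] [329.2 295.6] [ 0.2753 -0.1689  0.012 ] [ 0.2751 -0.1699  0.006 ]
side [201 177  21   9 158] [211.2 180.9] [0.5643 0.3816 0.012 ] [0.5687 0.3915 0.006 ]
side [204 196  34  18 489] [220.4 204.3] [0.53   0.2438 0.012 ] [0.534  0.2523 0.006 ]
side [255 252  19  12 125] [264.1 257.7] [ 0.5183 -0.0199  0.012 ] [ 0.5222 -0.0138  0.006 ]
side [176 324  36  27 518] [193.3 336.8] [ 0.2799 -0.1546  0.012 ] [ 0.2816 -0.1498  0.006 ]
side [196 350  39  33 650] [214.8 365.8] [ 0.2889 -0.2309  0.012 ] [ 0.2906 -0.2269  0.006 ]
```

View pics/tc.png

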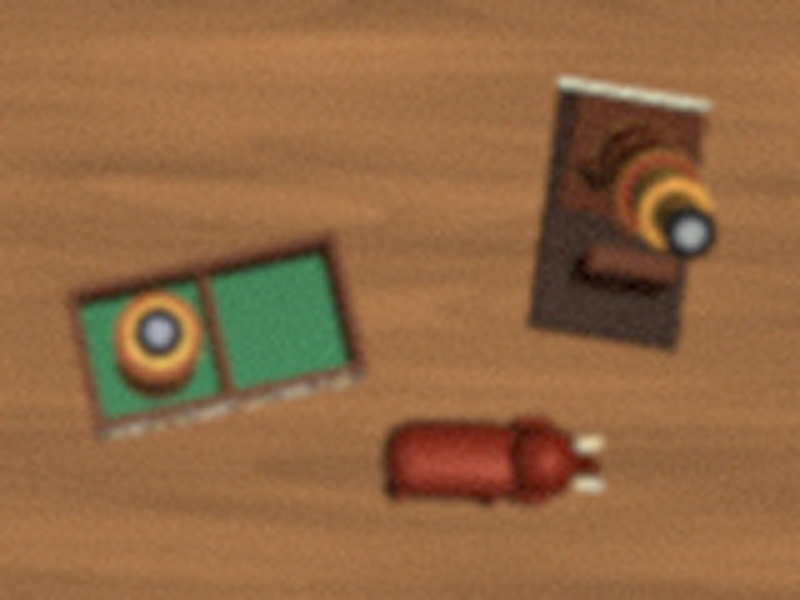

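View pics/sc.png

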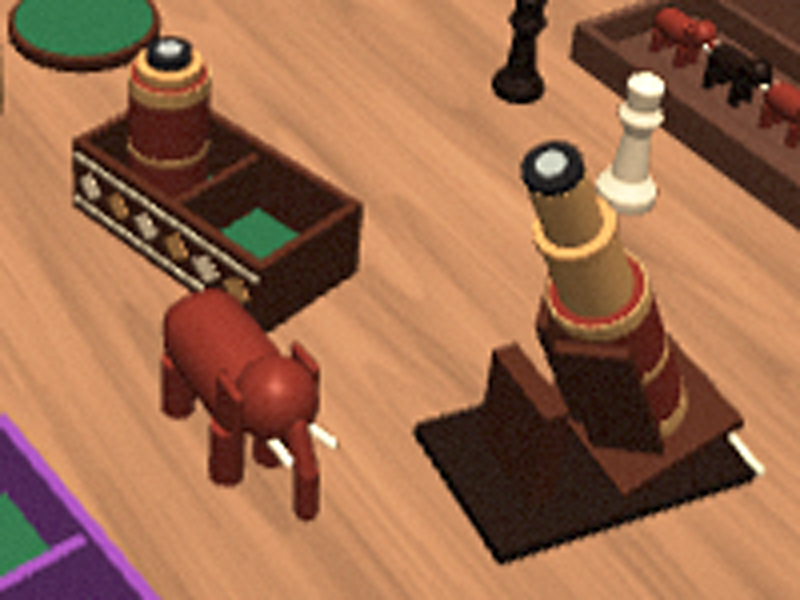

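```bash
python3 - <<'E'
from h import *
T=lambda u,v:(u/5+230-.4,v/5+150-.4); S=lambda u,v:(u/4+200-.4,v/4+200-.4)
print("cam",ray("top",(0,0))[0].round(3),ray("side",(0,0))[0].round(3))
e,r=tri(ray("top",T(690,231)),ray("side",S(552,163)));print("eye",e.round(4),np.round(r,4))
print(plane("top",T(690,231),.218),plane("side",S(552,163),.218))
n,r=tri(ray("top",T(157,332)),ray("side",S(170,50)));print("b",n.round(4),np.round(r,4),plane("top",T(157,332),.122))
for c in[(75,292),(332,237),(362,372),(102,430)]: print("case",plane("top",T(*c),.052).round(4))
for c in[(75,150),(230,68),(360,207),(225,300)]: print("caseS",plane("side",S(*c),.052).round(4))
for c in[(560,85),(708,108),(676,348),(530,325)]: print("rack",plane("top",T(*c),.01).round(4))
E
```

```text
cam [0.313 0.049 1.311] [ 0.107 -0.655  0.643]
eye [ 0.5324 -0.2351  0.2049] [0. 0.]
[ 0.52980835 -0.2316988   0.218     ] [ 0.51972935 -0.2476979   0.218     ]
b [0.4857 0.0341 0.1214] [0.0007 0.0007] [0.48494216 0.03438655 0.122     ]
case [0.5169 0.0812 0.052 ]
case [ 0.5532 -0.066   0.052 ]
case [ 0.4753 -0.084   0.052 ]
case [0.438  0.0633 0.052 ]
caseS [0.4348 0.0569 0.052 ]
caseS [0.5612 0.089  0.052 ]
caseS [ 0.5557 -0.0686  0.052 ]
caseS [ 0.4481 -0.0994  0.052 ]
rack [ 0.6589 -0.2074  0.01  ]
rack [ 0.6474 -0.2978  0.01  ]
rack [ 0.5    -0.2753  0.01  ]
rack [ 0.5115 -0.1881  0.01  ]
```

```bash
python3 - <<'E'
from h import *
s,W=st()
E
```

```text
0.15 pos [0.2035 0.5906 0.2451] F [ 0.4  0.3 -0.6] w 92.3 
 [[ 0.326 -0.    -0.945]
 [ 0.945 -0.001  0.326]
 [-0.001 -1.    -0.   ]] [-1.34  0.44  0.02  1.57 -0.01  1.13 -0.08]
```

```bash
cat >> h.py <<'E'
import json
def plan(tp,tW,n,s=None,step=None):
    """rows from current pose to target, linear/slerp"""
    s=s or arm.observe();p0=s["position"];R0=Ro.from_rotvec(s["ee_rot"]);R1=Ro.from_matrix(tW)
    d=(R0.inv()*R1).as_rotvec()
    print("dist mm",1e3*np.linalg.norm(tp-p0).round(4),"ang",np.linalg.norm(d).round(3))
    for i in range(n):
        R=R0*Ro.from_rotvec(d*i/n);v=R.inv().apply((tp-p0)/n)*100
        print({k:float(round(x,2 if k in"xyz" else 3)) for k,x in zip(("x","y","z","rx","ry","rz"),(*v,*(d/n))) if abs(x)>.0005})
def Wdir(yv,xv):
    y=np.array(yv,float);y/=np.linalg.norm(y);x=np.array(xv,float);x-=y*(x@y);x/=np.linalg.norm(x)
    return np.column_stack([x,y,np.cross(x,y)])
A=np.array([-.404,.053,.913]);A/=np.linalg.norm(A)
EYE=np.array([.5324,-.2351,.2049])
WG=Wdir(-A,[.99,-.13,0])
PAD=np.array([.530,.2438,.012]);WELL=np.array([.5045,-.0395,.006])
E
python3 - <<'E'
from h import *
print(A,WG.round(3))
plan(EYE+A*.16,WG,18)
E
```

```text
[-0.40408204  0.05301076  0.9131854 ] [[ 0.905  0.404  0.13 ]
 [-0.119 -0.053  0.991]
 [ 0.408 -0.913  0.   ]]
dist mm 865.3 ang 1.423
{'x': -3.81, 'y': -0.58, 'z': -2.87, 'rx': -0.016, 'ry': 0.075, 'rz': -0.02}
{'x': -3.58, 'y': -0.61, 'z': -3.15, 'rx': -0.016, 'ry': 0.075, 'rz': -0.02}
{'x': -3.32, 'y': -0.62, 'z': -3.42, 'rx': -0.016, 'ry': 0.075, 'rz': -0.02}
{'x': -3.04, 'y': -0.63, 'z': -3.67, 'rx': -0.016, 'ry': 0.075, 'rz': -0.02}
{'x': -2.75, 'y': -0.63, 'z': -3.9, 'rx': -0.016, 'ry': 0.075, 'rz': -0.02}
{'x': -2.43, 'y': -0.61, 'z': -4.1, 'rx': -0.016, 'ry': 0.075, 'rz': -0.02}
{'x': -2.11, 'y': -0.59, 'z': -4.28, 'rx': -0.016, 'ry': 0.075, 'rz': -0.02}
{'x': -1.77, 'y': -0.56, 'z': -4.43, 'rx': -0.016, 'ry': 0.075, 'rz': -0.02}
{'x': -1.42, 'y': -0.52, 'z': -4.56, 'rx': -0.016, 'ry': 0.075, 'rz': -0.02}
{'x': -1.07, 'y': -0.47, 'z': -4.66, 'rx': -0.016, 'ry': 0.075, 'rz': -0.02}
{'x': -0.71, 'y': -0.41, 'z': -4.74, 'rx': -0.016, 'ry': 0.075, 'rz': -0.02}
{'x': -0.34, 'y': -0.35, 'z': -4.78, 'rx': -0.016, 'ry': 0.075, 'rz': -0.02}
{'x': 0.02, 'y': -0.27, 'z': -4.8, 'rx': -0.016, 'ry': 0.075, 'rz': -0.02}
{'x': 0.39, 'y': -0.19, 'z': -4.79, 'rx': -0.016, 'ry': 0.075, 'rz': -0.02}
{'x': 0.75, 'y': -0.11, 'z': -4.75, 'rx': -0.016, 'ry': 0.075, 'rz': -0.02}
{'x': 1.1, 'y': -0.01, 'z': -4.68, 'rx': -0.016, 'ry': 0.075, 'rz': -0.02}
{'x': 1.45, 'y': 0.09, 'z': -4.58, 'rx': -0.016, 'ry': 0.075, 'rz': -0.02}
{'x': 1.78, 'y': 0.19, 'z': -4.46, 'rx': -0.016, 'ry': 0.075, 'rz': -0.02}
```

>>> {"api": "move_arm", "payload": {"series": [{"x":-3.8,"y":-0.8,"z":-2.9,"ry":0.075},{"x":-3.6,"y":-0.8,"z":-3.2,"ry":0.075},{"x":-3.3,"y":-0.8,"z":-3.4,"ry":0.075},{"x":-3.0,"y":-0.8,"z":-3.7,"ry":0.075},{"x":-2.8,"y":-0.8,"z":-3.9,"ry":0.075},{"x":-2.4,"y":-0.8,"z":-4.1,"ry":0.075},{"x":-2.1,"y":-0.8,"z":-4.3,"ry":0.075},{"x":-1.8,"y":-0.8,"z":-4.4,"ry":0.075},{"x":-1.4,"y":-0.6,"z":-4.6,"ry":0.075},{"x":-1.0,"y":-0.5,"z":-4.7,"ry":0.075}]}}

```text
invalid input
```

```bash
python3 - <<'E'
from h import *
st();plan(EYE+A*.16,WG,12)
E
```

```text
0.15 pos [0.2035 0.5906 0.2451] F [ 0.4  0.3 -0.6] w 92.3 
 [[ 0.326 -0.    -0.945]
 [ 0.945 -0.001  0.326]
 [-0.001 -1.    -0.   ]] [-1.34  0.44  0.02  1.57 -0.01  1.13 -0.08]
dist mm 865.3 ang 1.423
{'x': -5.72, 'y': -0.87, 'z': -4.3, 'rx': -0.024, 'ry': 0.112, 'rz': -0.029}
{'x': -5.18, 'y': -0.92, 'z': -4.93, 'rx': -0.024, 'ry': 0.112, 'rz': -0.029}
{'x': -4.56, 'y': -0.94, 'z': -5.5, 'rx': -0.024, 'ry': 0.112, 'rz': -0.029}
{'x': -3.89, 'y': -0.93, 'z': -6.0, 'rx': -0.024, 'ry': 0.112, 'rz': -0.029}
{'x': -3.16, 'y': -0.89, 'z': -6.42, 'rx': -0.024, 'ry': 0.112, 'rz': -0.029}
{'x': -2.4, 'y': -0.81, 'z': -6.75, 'rx': -0.024, 'ry': 0.112, 'rz': -0.029}
{'x': -1.6, 'y': -0.7, 'z': -7.0, 'rx': -0.024, 'ry': 0.112, 'rz': -0.029}
{'x': -0.79, 'y': -0.57, 'z': -7.15, 'rx': -0.024, 'ry': 0.112, 'rz': -0.029}
{'x': 0.04, 'y': -0.41, 'z': -7.2, 'rx': -0.024, 'ry': 0.112, 'rz': -0.029}
{'x': 0.85, 'y': -0.23, 'z': -7.16, 'rx': -0.024, 'ry': 0.112, 'rz': -0.029}
{'x': 1.65, 'y': -0.02, 'z': -7.02, 'rx': -0.024, 'ry': 0.112, 'rz': -0.029}
{'x': 2.43, 'y': 0.2, 'z': -6.79, 'rx': -0.024, 'ry': 0.112, 'rz': -0.029}
```

>>> {"api": "move_arm", "payload": {"series": [{"x":-3.8,"y":-0.8,"z":-2.9,"rx":0,"ry":0.075,"rz":0},{"x":-3.6,"y":-0.8,"z":-3.2,"rx":0,"ry":0.075,"rz":0},{"x":-3.3,"y":-0.8,"z":-3.4,"rx":0,"ry":0.075,"rz":0},{"x":-3.0,"y":-0.8,"z":-3.7,"rx":0,"ry":0.075,"rz":0},{"x":-2.8,"y":-0.8,"z":-3.9,"rx":0,"ry":0.075,"rz":0},{"x":-2.4,"y":-0.8,"z":-4.1,"rx":0,"ry":0.075,"rz":0},{"x":-2.1,"y":-0.8,"z":-4.3,"rx":0,"ry":0.075,"rz":0},{"x":-1.8,"y":-0.8,"z":-4.4,"rx":0,"ry":0.075,"rz":0},{"x":-1.4,"y":-0.6,"z":-4.6,"rx":0,"ry":0.075,"rz":0},{"x":-1.0,"y":-0.5,"z":-4.7,"rx":0,"ry":0.075,"rz":0}]}}

```text
clock: 1.4
position: [0.3561, 0.1245, 0.3205]
ee_rot: [-1.541, -0.367, 0.371]
force: [0.1, 0.4, 0.5]
width: 1.001
```

```bash
sed -i 's/ if abs(x)>.0005//' h.py; python3 - <<'E'
from h import *
st();plan(EYE+A*.16,WG,12)
E
```

```text
1.4 pos [0.3561 0.1245 0.3205] F [0.1 0.4 0.5] w 92.1 
 [[ 0.892 -0.002 -0.453]
 [ 0.453 -0.003  0.892]
 [-0.003 -1.    -0.001]] [-0.9  -0.08  0.4   2.01  0.03  1.2  -0.05]
dist mm 369.7 ang 0.731
{'x': -0.5, 'y': -0.25, 'z': -3.03, 'rx': -0.01, 'ry': 0.049, 'rz': -0.034}
{'x': -0.34, 'y': -0.23, 'z': -3.05, 'rx': -0.01, 'ry': 0.049, 'rz': -0.034}
{'x': -0.18, 'y': -0.21, 'z': -3.07, 'rx': -0.01, 'ry': 0.049, 'rz': -0.034}
{'x': -0.02, 'y': -0.18, 'z': -3.08, 'rx': -0.01, 'ry': 0.049, 'rz': -0.034}
{'x': 0.14, 'y': -0.15, 'z': -3.07, 'rx': -0.01, 'ry': 0.049, 'rz': -0.034}
{'x': 0.29, 'y': -0.11, 'z': -3.07, 'rx': -0.01, 'ry': 0.049, 'rz': -0.034}
{'x': 0.45, 'y': -0.06, 'z': -3.05, 'rx': -0.01, 'ry': 0.049, 'rz': -0.034}
{'x': 0.6, 'y': -0.01, 'z': -3.02, 'rx': -0.01, 'ry': 0.049, 'rz': -0.034}
{'x': 0.74, 'y': 0.04, 'z': -2.99, 'rx': -0.01, 'ry': 0.049, 'rz': -0.034}
{'x': 0.89, 'y': 0.1, 'z': -2.95, 'rx': -0.01, 'ry': 0.049, 'rz': -0.034}
{'x': 1.03, 'y': 0.16, 'z': -2.9, 'rx': -0.01, 'ry': 0.049, 'rz': -0.034}
{'x': 1.16, 'y': 0.23, 'z': -2.84, 'rx': -0.01, 'ry': 0.049, 'rz': -0.034}
```

>>> {"api": "move_arm", "payload": {"series": [{"x":-0.5,"y":-0.25,"z":-3.0,"rx":-0.01,"ry":0.049,"rz":-0.034},{"x":-0.35,"y":-0.25,"z":-3.05,"rx":-0.01,"ry":0.049,"rz":-0.034},{"x":-0.2,"y":-0.2,"z":-3.05,"rx":-0.01,"ry":0.049,"rz":-0.034},{"x":0,"y":-0.2,"z":-3.1,"rx":-0.01,"ry":0.049,"rz":-0.034},{"x":0.15,"y":-0.15,"z":-3.1,"rx":-0.01,"ry":0.049,"rz":-0.034},{"x":0.3,"y":-0.1,"z":-3.1,"rx":-0.01,"ry":0.049,"rz":-0.034},{"x":0.45,"y":-0.05,"z":-3.05,"rx":-0.01,"ry":0.049,"rz":-0.034},{"x":0.6,"y":0,"z":-3.0,"rx":-0.01,"ry":0.049,"rz":-0.034},{"x":0.75,"y":0.05,"z":-3.0,"rx":-0.01,"ry":0.049,"rz":-0.034},{"x":0.9,"y":0.1,"z":-2.95,"rx":-0.01,"ry":0.049,"rz":-0.034},{"x":1.05,"y":0.15,"z":-2.9,"rx":-0.01,"ry":0.049,"rz":-0.034},{"x":1.15,"y":0.25,"z":-2.85,"rx":-0.01,"ry":0.049,"rz":-0.034}]}}

```text
clock: 2.9
position: [0.4665, -0.2502, 0.3534]
ee_rot: [-1.565, -0.227, -0.476]
force: [0.4, 0.2, -0.4]
width: 1.003
```

```bash
python3 - <<'E'
from h import *
s,W=st();im=arm.get_image("wrist");cv2.imwrite("pics/w1.png",im)
print("pred eye",proj("wrist",EYE,s));plan(EYE+A*.16,WG,3)
E
```

```text
2.9 pos [ 0.4665 -0.2502  0.3534] F [ 0.4  0.2 -0.4] w 92.3 
 [[ 0.89   0.428  0.158]
 [-0.146 -0.06   0.987]
 [ 0.432 -0.902  0.009]] [-0.64 -0.18  1.02  2.02  0.06  0.78  0.21]
pred eye [246.35061481 161.91259487]
dist mm 27.7 ang 0.047
{'x': -0.15, 'y': 0.05, 'z': 0.91, 'rx': 0.002, 'ry': -0.012, 'rz': 0.01}
{'x': -0.14, 'y': 0.05, 'z': 0.91, 'rx': 0.002, 'ry': -0.012, 'rz': 0.01}
{'x': -0.13, 'y': 0.06, 'z': 0.91, 'rx': 0.002, 'ry': -0.012, 'rz': 0.01}
```

View pics/w1.png

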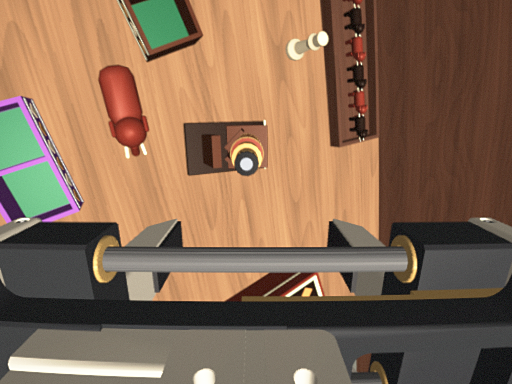

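```bash
python3 - <<'E'
from h import *
s=arm.observe();im=cv2.imread("pics/w1.png");crop(im,190,110,110,80,7,"w1c")
for d in (0,.046,.092,.19): print(d,(proj("wrist",EYE-A*d,s)-(190,110))*7)
E
```

```text
0 [383.75216227 336.00253265]
0.046 [384.44452786 299.35734627]
0.092 [384.98118417 271.048763  ]
0.19 [385.79972693 228.02972723]
```

View pics/w1c.png

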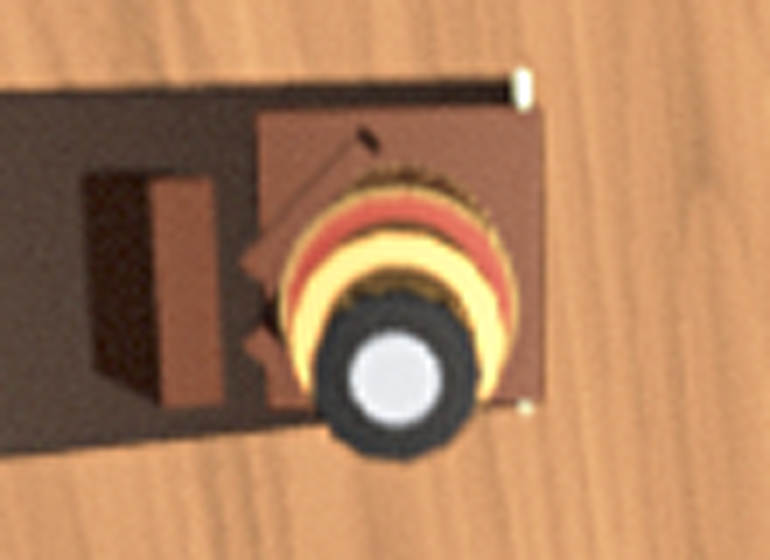

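```bash
python3 - <<'E'
from h import *
arm.get_image("wrist");s,W=st();im=arm.get_image("wrist");crop(im,190,110,110,80,7,"w2c")
t=arm.get_image("top");crop(t,330,150,80,80,7,"t2c")
for d in (0,.046,.092,.19): print(d,(proj("wrist",EYE-A*d,s)-(190,110))*7)
E
```

```text
3.0 pos [ 0.4662 -0.252   0.3537] F [0.5 0.4 0.6] w 91.9 
 [[ 0.889  0.428  0.161]
 [-0.149 -0.062  0.987]
 [ 0.433 -0.902  0.009]] [-0.64 -0.18  1.02  2.02  0.06  0.78  0.21]
0 [393.1698643  349.72907853]
0.046 [393.43639538 311.65524538]
0.092 [393.64396743 282.23374146]
0.19 [393.962209   237.50832519]
```

View pics/w2c.png

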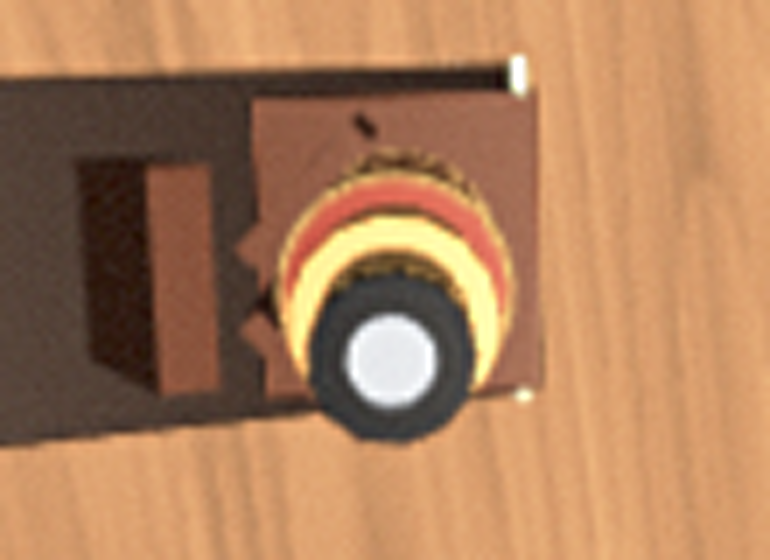

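View pics/t2c.png

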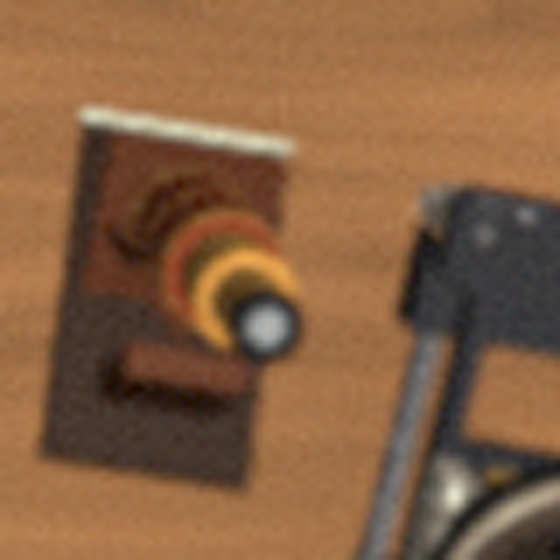

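```bash
python3 - <<'E'
from h import *
s=arm.observe();r=[ray("wrist",(245.6,160.7),s),ray("top",(367.5,196.0)),ray("side",(337.6,240.3))]
for a,b in((0,1),(0,2),(1,2)): print(tri(r[a],r[b]))
e=np.array([.532,-.236,.205])
plan(e+A*.04,WG,6)
E
```

```text
(array([ 0.5317615 , -0.23344153,  0.2036652 ]), [np.float64(0.0016372749294459581), np.float64(0.0016372749294458222)])
(array([ 0.53316897, -0.23272597,  0.20249278]), [np.float64(0.0013979477838646293), np.float64(0.0013979477838645974)])
(array([ 0.53215404, -0.23497581,  0.20493409]), [np.float64(0.00032865820214255184), np.float64(0.00032865820214235614)])
dist mm 122.89999999999999 ang 0.037
{'x': -0.1, 'y': 2.01, 'z': 0.35, 'rx': 0.0, 'ry': -0.005, 'rz': 0.004}
{'x': -0.09, 'y': 2.02, 'z': 0.35, 'rx': 0.0, 'ry': -0.005, 'rz': 0.004}
{'x': -0.08, 'y': 2.02, 'z': 0.35, 'rx': 0.0, 'ry': -0.005, 'rz': 0.004}
{'x': -0.07, 'y': 2.02, 'z': 0.35, 'rx': 0.0, 'ry': -0.005, 'rz': 0.004}
{'x': -0.06, 'y': 2.02, 'z': 0.35, 'rx': 0.0, 'ry': -0.005, 'rz': 0.004}
{'x': -0.05, 'y': 2.02, 'z': 0.35, 'rx': 0.0, 'ry': -0.005, 'rz': 0.004}
```

```bash
python3 - <<'E'
from h import *
im=cv2.imread("pics/side0.png")[225:305,320:380];im=cv2.resize(im,None,fx=9,fy=9,interpolation=cv2.INTER_CUBIC)[:590]
e=np.array([.5325,-.2345,.204])
for d in np.arange(0,.11,.01):
    p=(proj("side",e-A*d)-(320,225)+.5)*9;cv2.circle(im,(int(p[0]),int(p[1])),3,(0,255,0),-1)
cv2.imwrite("pics/s3.png",im)
E
```

```text
(no output)
```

View pics/s3.png

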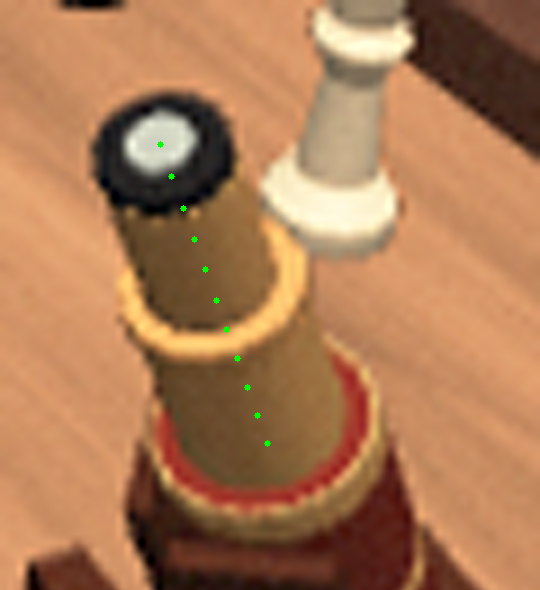

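>>> {"api": "move_arm", "payload": {"series": [{"x":-0.1,"y":2.0,"z":0.37,"rx":0,"ry":-0.006,"rz":0.005},{"x":-0.1,"y":2.0,"z":0.37,"rx":0,"ry":-0.006,"rz":0.005},{"x":-0.1,"y":2.0,"z":0.37,"rx":0,"ry":-0.006,"rz":0.005},{"x":-0.05,"y":2.0,"z":0.37,"rx":0,"ry":-0.006,"rz":0.005},{"x":-0.05,"y":2.0,"z":0.37,"rx":0,"ry":-0.006,"rz":0.005},{"x":0,"y":1.5,"z":0.3,"rx":0,"ry":0,"rz":0},{"x":0,"y":0,"z":0,"rx":0,"ry":0,"rz":0}]}}

```text
clock: 3.98
position: [0.5155, -0.2245, 0.2414]
ee_rot: [-1.568, -0.238, -0.414]
force: [-0.6, -1.8, 0.5]
width: 1.002
```

```bash
python3 - <<'E'
from h import *
s,W=st();im=arm.get_image("wrist");crop(im,120,100,264,160,3,"w3c")
e=np.array([.5325,-.2345,.204])
for d in (0,.046,.092,.19): print(d,(proj("wrist",e-A*d,s)-(120,100))*3)
plan(e+A*.04,WG,1)
E
```

```text
3.98 pos [ 0.5155 -0.2245  0.2414] F [-0.6 -1.8  0.5] w 92.2 
 [[ 0.909  0.4    0.113]
 [-0.103 -0.046  0.994]
 [ 0.403 -0.915 -0.001]] [-0.55  0.24  1.14  2.13 -0.68  0.63  0.93]
0 [404.89532515 394.68498553]
0.046 [405.31587772 333.10753374]
0.092 [405.60469787 290.72148059]
0.19 [405.99335511 233.55873167]
dist mm 7.7 ang 0.017
{'x': 0.1, 'y': 0.21, 'z': -0.74, 'rx': -0.006, 'ry': 0.015, 'rz': -0.004}
```

View pics/w3c.png

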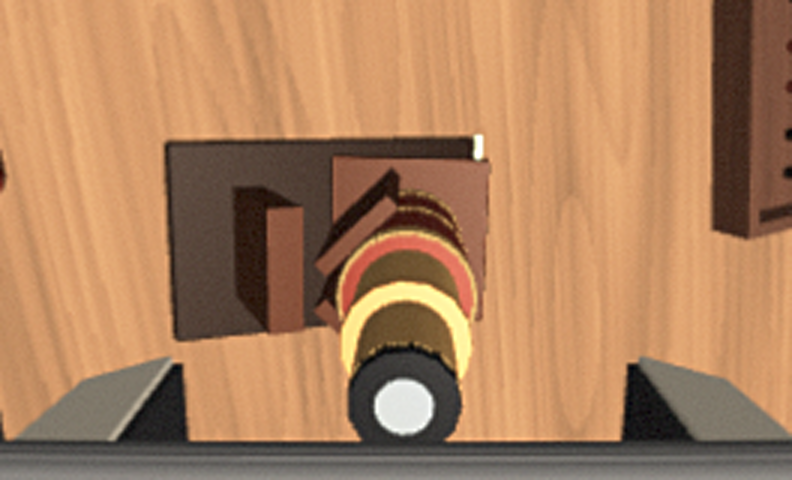

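>>> {"api": "move_arm", "payload": {"series": [{"x":0.1,"y":0,"z":-0.45,"rx":-0.003,"ry":0.008,"rz":-0.002},{"x":0,"y":0,"z":-0.4,"rx":-0.003,"ry":0.007,"rz":-0.002},{"x":0,"y":1.0,"z":0,"rx":0,"ry":0,"rz":0},{"x":0,"y":1.0,"z":0,"rx":0,"ry":0,"rz":0},{"x":0,"y":0,"z":0,"rx":0,"ry":0,"rz":0}]}}

```text
clock: 4.65
position: [0.5243, -0.2359, 0.2273]
ee_rot: [-1.569, -0.233, -0.437]
force: [-0.3, -1.4, -0.1]
width: 1.002
```

```bash
python3 - <<'E'
from h import *
s,W=st()
e=np.array([.5325,-.236,.205])
plan(e+A*-.02,WG,3)
E
```

```text
4.65 pos [ 0.5243 -0.2359  0.2273] F [-0.3 -1.4 -0.1] w 92.2 
 [[ 0.903  0.41   0.131]
 [-0.12  -0.053  0.991]
 [ 0.413 -0.911  0.002]] [-0.46  0.28  1.07  2.13 -0.78  0.61  1.  ]
dist mm 43.7 ang 0.006
{'x': -0.06, 'y': 1.46, 'z': 0.03, 'rx': -0.0, 'ry': -0.0, 'rz': 0.002}
{'x': -0.06, 'y': 1.46, 'z': 0.03, 'rx': -0.0, 'ry': -0.0, 'rz': 0.002}
{'x': -0.06, 'y': 1.46, 'z': 0.03, 'rx': -0.0, 'ry': -0.0, 'rz': 0.002}
```

>>> {"api": "move_arm", "payload": {"series": [{"x":-0.05,"y":1.4,"z":0,"rx":0,"ry":0,"rz":0.002},{"x":-0.05,"y":1.4,"z":0,"rx":0,"ry":0,"rz":0.002},{"x":-0.05,"y":1.4,"z":0,"rx":0,"ry":0,"rz":0.002},{"x":0,"y":0,"z":0,"rx":0,"ry":0,"rz":0}]}}

```text
clock: 5.15
position: [0.5409, -0.2391, 0.1907]
ee_rot: [-1.569, -0.23, -0.436]
force: [-0.1, 0.9, 0.5]
width: 0.999
```

```bash
python3 - <<'E'
from h import *
s,W=st()
e=np.array([.5325,-.236,.205])
plan(e+A*-.02,WG,1)
crop(arm.get_image("side"),290,180,120,110,6,"s4");crop(arm.get_image("wrist"),120,100,264,160,3,"w4c")
E
```

```text
5.15 pos [ 0.5409 -0.2391  0.1907] F [-0.1  0.9  0.5] w 92.0 
 [[ 0.903  0.408  0.132]
 [-0.121 -0.053  0.991]
 [ 0.411 -0.911  0.002]] [-0.34  0.36  0.95  2.13 -0.93  0.57  1.13]
dist mm 4.5 ang 0.005
{'x': -0.22, 'y': 0.33, 'z': 0.2, 'rx': -0.001, 'ry': -0.002, 'rz': 0.004}
```

View pics/s4.png

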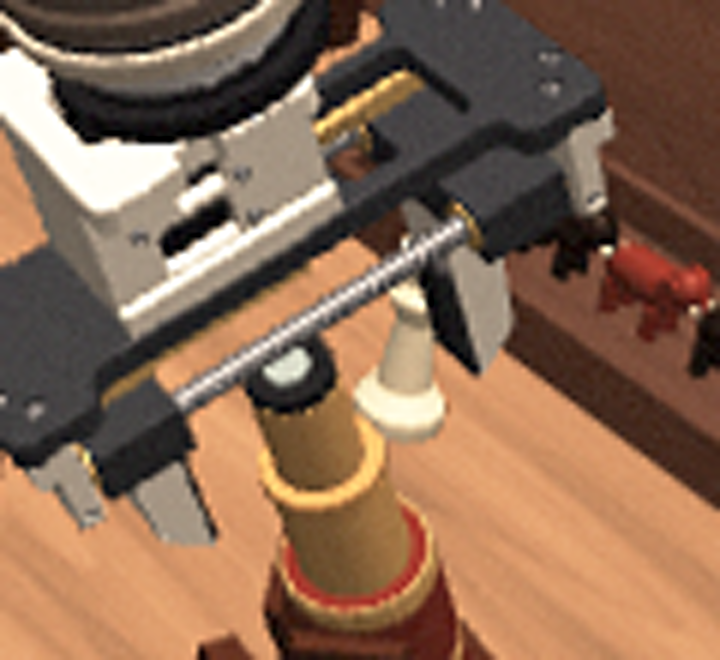

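View pics/w4c.png

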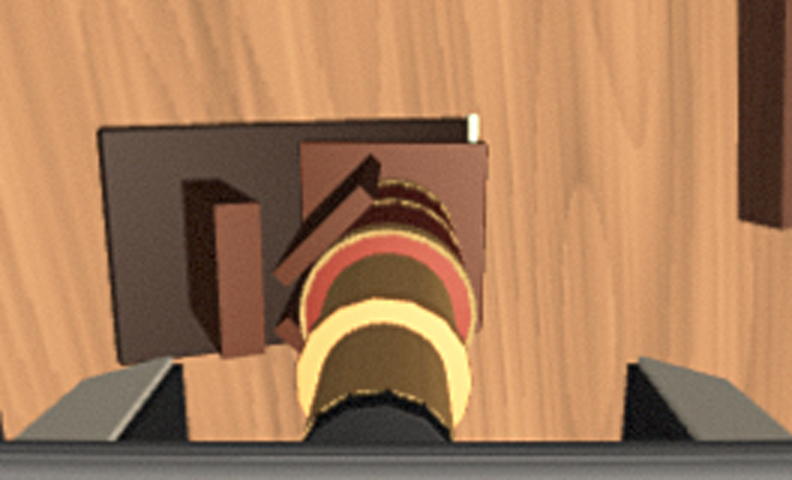

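>>> {"api": "move_arm", "payload": {"series": [{"x":-0.2,"y":0.4,"z":0.1,"rx":0,"ry":0,"rz":0.004},{"x":0,"y":0,"z":0,"rx":0,"ry":0,"rz":0}], "jaw": 4.0}}

```text
clock: 5.5
position: [0.5412, -0.2384, 0.188]
ee_rot: [-1.569, -0.229, -0.435]
force: [0.6, -0.1, 0.6]
width: 0.831
```

```bash
python3 - <<'E'
from h import *
s,W=st()
e=np.array([.5325,-.236,.205])
plan(e+A*-.02,WG,1)
crop(arm.get_image("side"),290,180,120,110,6,"s5");crop(arm.get_image("wrist"),120,100,264,160,3,"w5c")
E
```

```text
5.5 pos [ 0.5412 -0.2384  0.188 ] F [ 0.6 -0.1  0.6] w 76.5 
 [[ 0.904  0.407  0.132]
 [-0.121 -0.053  0.991]
 [ 0.41  -0.912  0.002]] [-0.34  0.37  0.94  2.13 -0.93  0.57  1.13]
dist mm 1.9 ang 0.004
{'x': -0.12, 'y': 0.08, 'z': 0.13, 'rx': -0.001, 'ry': -0.002, 'rz': 0.003}
```

View pics/s5.png

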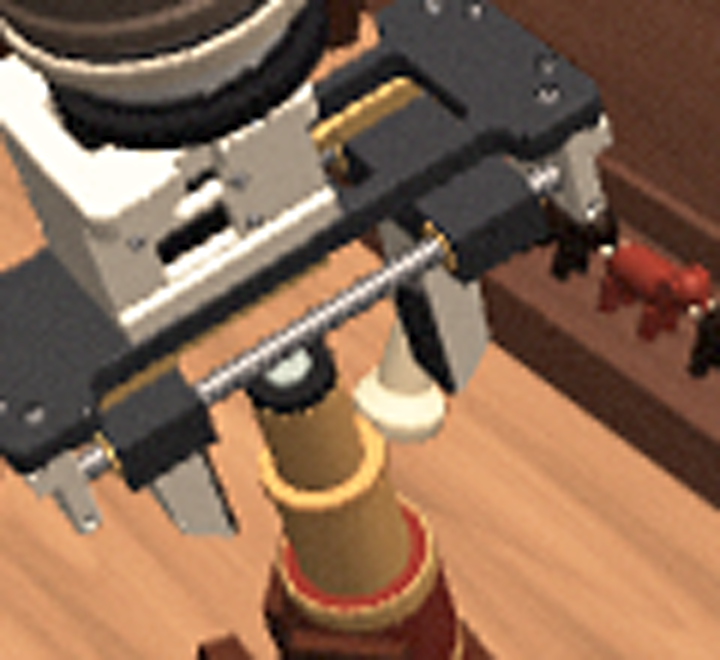

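View pics/w5c.png

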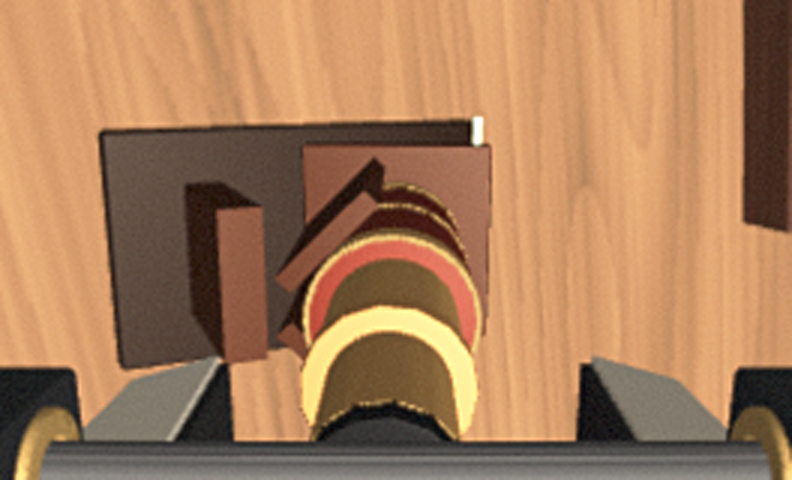

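>>> {"api": "move_arm", "payload": {"series": [{"x":-0.3,"y":0.15,"z":0.1,"rx":0,"ry":0,"rz":0.003},{"x":0,"y":0,"z":0,"rx":0,"ry":0,"rz":0},{"x":0,"y":0,"z":0,"rx":0,"ry":0,"rz":0},{"x":0,"y":0,"z":0,"rx":0,"ry":0,"rz":0},{"x":0,"y":0,"z":0,"rx":0,"ry":0,"rz":0}], "jaw": 4.0}}

```text
clock: 6.22
position: [0.5391, -0.2373, 0.1855]
ee_rot: [-1.569, -0.227, -0.434]
force: [0.2, -0.4, -0.1]
width: 0.434
```

```bash
python3 - <<'E'
from h import *
s,W=st()
crop(arm.get_image("wrist"),120,100,264,160,3,"w6c")
E
```

```text
6.22 pos [ 0.5391 -0.2373  0.1855] F [ 0.2 -0.4 -0.1] w 39.9 
 [[ 0.905  0.404  0.133]
 [-0.122 -0.053  0.991]
 [ 0.408 -0.913  0.002]] [-0.33  0.37  0.94  2.14 -0.94  0.56  1.14]
```

View pics/w6c.png

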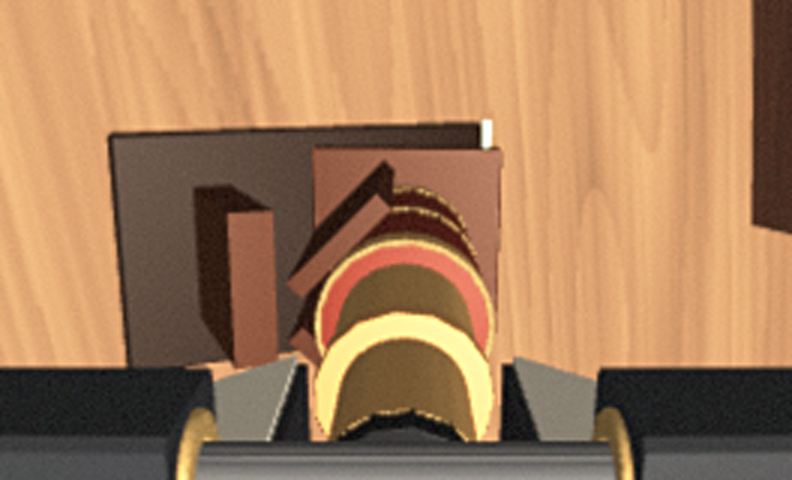

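>>> {"api": "move_arm", "payload": {"series": [{"x":0,"y":0,"z":0,"rx":0,"ry":0,"rz":0},{"x":0,"y":0,"z":0,"rx":0,"ry":0,"rz":0},{"x":0,"y":0,"z":0,"rx":0,"ry":0,"rz":0},{"x":0,"y":0,"z":0,"rx":0,"ry":0,"rz":0}], "jaw": 1.5, "newtons": 55}}

```text
clock: 6.78
position: [0.5392, -0.2374, 0.1856]
ee_rot: [-1.57, -0.227, -0.434]
force: [0.2, 0.0, 0.1]
width: 0.295
```

```bash
python3 - <<'E'
from h import *
s,W=st()
crop(arm.get_image("side"),290,180,120,110,6,"s7")
E
```

```text
6.78 pos [ 0.5392 -0.2374  0.1856] F [0.2 0.  0.1] w 27.1 
 [[ 0.905  0.404  0.133]
 [-0.122 -0.053  0.991]
 [ 0.408 -0.913  0.001]] [-0.34  0.37  0.94  2.14 -0.94  0.56  1.14]
```

View pics/s7.png

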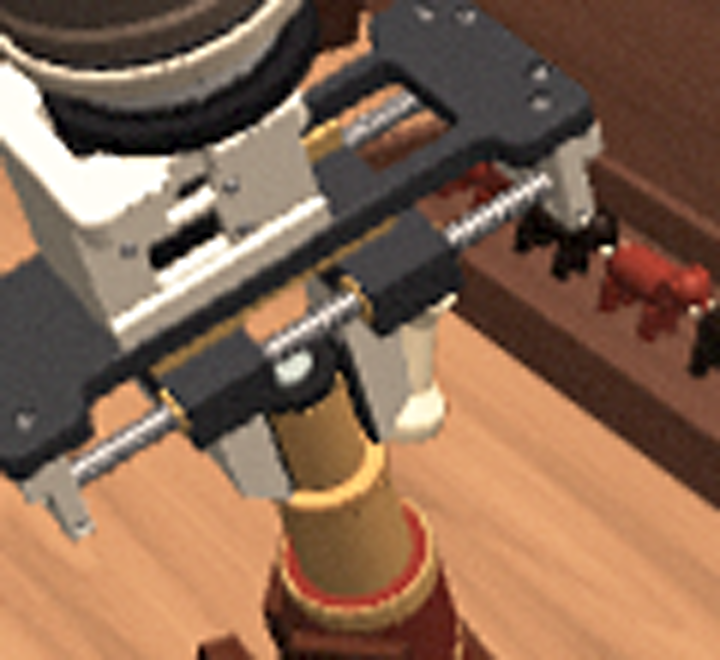

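>>> {"api": "move_arm", "payload": {"series": [{"x":0,"y":-0.5,"z":0,"rx":0,"ry":0,"rz":0},{"x":0,"y":-1.0,"z":0,"rx":0,"ry":0,"rz":0},{"x":0,"y":-1.2,"z":0,"rx":0,"ry":0,"rz":0},{"x":0,"y":-1.2,"z":0,"rx":0,"ry":0,"rz":0},{"x":0,"y":-1.2,"z":0,"rx":0,"ry":0,"rz":0},{"x":0,"y":-1.2,"z":0,"rx":0,"ry":0,"rz":0}]}}

```text
clock: 7.58
position: [0.5117, -0.2337, 0.2458]
ee_rot: [-1.569, -0.225, -0.433]
force: [2.0, -0.9, -3.5]
width: 0.297
```

```bash
python3 - <<'E'
from h import *
s,W=st()
crop(arm.get_image("side"),280,150,140,140,4,"s8")
E
```

```text
7.58 pos [ 0.5117 -0.2337  0.2458] F [ 2.  -0.9 -3.5] w 27.3 
 [[ 0.905  0.403  0.133]
 [-0.123 -0.052  0.991]
 [ 0.406 -0.914  0.002]] [-0.55  0.23  1.16  2.12 -0.67  0.64  0.92]
```

View pics/s8.png

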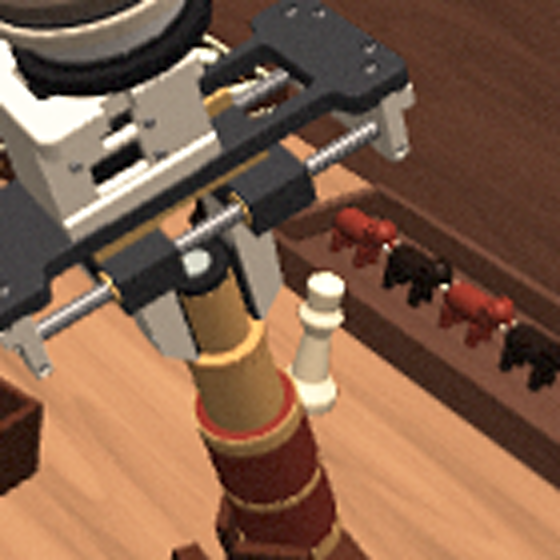

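>>> {"api": "move_arm", "payload": {"series": [{"x":0,"y":-1.3,"z":0,"rx":0,"ry":0,"rz":0},{"x":0,"y":-1.3,"z":0,"rx":0,"ry":0,"rz":0},{"x":0,"y":-1.3,"z":0,"rx":0,"ry":0,"rz":0},{"x":0,"y":-1.3,"z":0,"rx":0,"ry":0,"rz":0},{"x":0,"y":-1.3,"z":0,"rx":0,"ry":0,"rz":0},{"x":0,"y":-1.3,"z":0,"rx":0,"ry":0,"rz":0}]}}

```text
clock: 8.38
position: [0.475, -0.2298, 0.3173]
ee_rot: [-1.566, -0.217, -0.431]
force: [-0.7, -0.3, -2.3]
width: 0.299
```

```bash
python3 - <<'E'
from h import *
s,W=st()
crop(arm.get_image("side"),260,130,160,140,4,"s9")
# lift point: upright
print(plan(np.array([.46,-.16,.40]),Wdir([0,0,-1],[.99,-.1,0]),6))
E
```

```text
8.38 pos [ 0.475  -0.2298  0.3173] F [-0.7 -0.3 -2.3] w 27.5 
 [[ 0.907  0.398  0.136]
 [-0.127 -0.049  0.991]
 [ 0.4   -0.916  0.006]] [-0.78 -0.13  1.16  2.07  0.01  0.73  0.25]
dist mm 108.7 ang 0.415
{'x': 0.17, 'y': -1.4, 'z': 1.14, 'rx': 0.0, 'ry': -0.006, 'rz': 0.069}
{'x': 0.08, 'y': -1.41, 'z': 1.14, 'rx': 0.0, 'ry': -0.006, 'rz': 0.069}
{'x': -0.01, 'y': -1.41, 'z': 1.14, 'rx': 0.0, 'ry': -0.006, 'rz': 0.069}
{'x': -0.1, 'y': -1.41, 'z': 1.14, 'rx': 0.0, 'ry': -0.006, 'rz': 0.069}
{'x': -0.19, 'y': -1.4, 'z': 1.14, 'rx': 0.0, 'ry': -0.006, 'rz': 0.069}
{'x': -0.28, 'y': -1.38, 'z': 1.14, 'rx': 0.0, 'ry': -0.006, 'rz': 0.069}
None
```

View pics/s9.png

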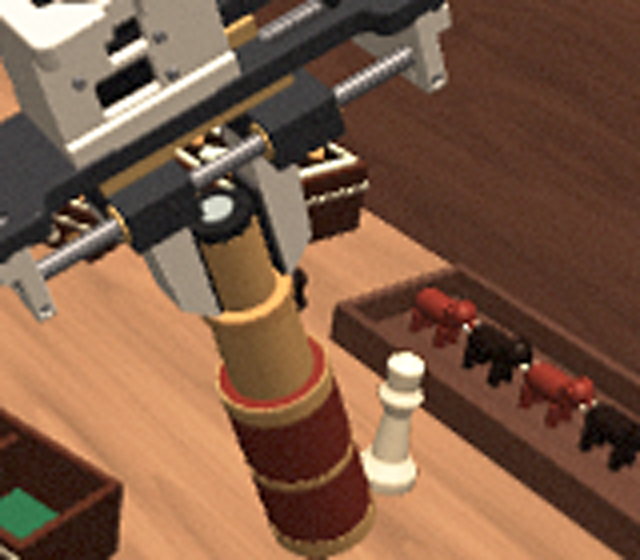

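>>> {"api": "move_arm", "payload": {"series": [{"x":0.2,"y":-1.2,"z":1.1,"rx":0,"ry":-0.006,"rz":0.069},{"x":0.2,"y":-1.2,"z":1.1,"rx":0,"ry":-0.006,"rz":0.069},{"x":0.1,"y":-1.0,"z":1.2,"rx":0,"ry":-0.006,"rz":0.069},{"x":0,"y":-1.0,"z":1.2,"rx":0,"ry":-0.006,"rz":0.069},{"x":0,"y":-0.8,"z":1.2,"rx":0,"ry":-0.006,"rz":0.069},{"x":0,"y":-0.5,"z":1.2,"rx":0,"ry":-0.006,"rz":0.069}]}}

```text
clock: 9.18
position: [0.4695, -0.1588, 0.3749]
ee_rot: [-1.559, 0.092, -0.07]
force: [-0.0, -0.3, -2.7]
width: 0.297
```

```bash
python3 - <<'E'
from h import *
s,W=st()
WP=Wdir([0,0,-1],[.97,.24,0])
plan(np.array([.53,.244,.32]),WP,12)
E
```

```text
9.18 pos [ 0.4695 -0.1588  0.3749] F [-0.  -0.3 -2.7] w 27.4 
 [[ 0.995 -0.013  0.103]
 [-0.103  0.011  0.995]
 [-0.014 -1.     0.009]] [-0.72  0.22  1.18  1.71 -0.21  1.37  0.4 ]
dist mm 411.0 ang 0.347
{'x': 0.16, 'y': 0.49, 'z': 3.39, 'rx': -0.001, 'ry': -0.029, 'rz': -0.001}
{'x': 0.26, 'y': 0.48, 'z': 3.38, 'rx': -0.001, 'ry': -0.029, 'rz': -0.001}
{'x': 0.36, 'y': 0.48, 'z': 3.37, 'rx': -0.001, 'ry': -0.029, 'rz': -0.001}
{'x': 0.45, 'y': 0.48, 'z': 3.36, 'rx': -0.001, 'ry': -0.029, 'rz': -0.001}
{'x': 0.55, 'y': 0.48, 'z': 3.35, 'rx': -0.001, 'ry': -0.029, 'rz': -0.001}
{'x': 0.64, 'y': 0.47, 'z': 3.33, 'rx': -0.001, 'ry': -0.029, 'rz': -0.001}
{'x': 0.74, 'y': 0.47, 'z': 3.31, 'rx': -0.001, 'ry': -0.029, 'rz': -0.001}
{'x': 0.83, 'y': 0.47, 'z': 3.29, 'rx': -0.001, 'ry': -0.029, 'rz': -0.001}
{'x': 0.93, 'y': 0.47, 'z': 3.26, 'rx': -0.001, 'ry': -0.029, 'rz': -0.001}
{'x': 1.02, 'y': 0.46, 'z': 3.24, 'rx': -0.001, 'ry': -0.029, 'rz': -0.001}
{'x': 1.11, 'y': 0.46, 'z': 3.21, 'rx': -0.001, 'ry': -0.029, 'rz': -0.001}
{'x': 1.21, 'y': 0.46, 'z': 3.17, 'rx': -0.001, 'ry': -0.029, 'rz': -0.001}
```

>>> {"api": "move_arm", "payload": {"series": [{"x":0.15,"y":0,"z":2.0,"rx":0,"ry":-0.029,"rz":0},{"x":0.25,"y":0,"z":3.4,"rx":0,"ry":-0.029,"rz":0},{"x":0.35,"y":0,"z":3.5,"rx":0,"ry":-0.029,"rz":0},{"x":0.45,"y":0.2,"z":3.5,"rx":0,"ry":-0.029,"rz":0},{"x":0.55,"y":0.3,"z":3.5,"rx":0,"ry":-0.029,"rz":0},{"x":0.65,"y":0.5,"z":3.5,"rx":0,"ry":-0.029,"rz":0},{"x":0.75,"y":0.5,"z":3.5,"rx":0,"ry":-0.029,"rz":0},{"x":0.85,"y":0.5,"z":3.5,"rx":0,"ry":-0.029,"rz":0},{"x":0.95,"y":0.5,"z":3.4,"rx":0,"ry":-0.029,"rz":0},{"x":1.0,"y":0.5,"z":3.2,"rx":0,"ry":-0.029,"rz":0},{"x":1.1,"y":0.5,"z":2.5,"rx":0,"ry":-0.029,"rz":0},{"x":0.6,"y":0.4,"z":1.5,"rx":0,"ry":-0.02,"rz":0}]}}

```text
clock: 10.68
position: [0.5282, 0.2336, 0.3331]
ee_rot: [-1.55, -0.184, 0.207]
force: [-0.8, 0.1, -2.4]
width: 0.297
```

```bash
python3 - <<'E'
from h import *
s,W=st()
WP=Wdir([0,0,-1],[.97,.24,0])
plan(np.array([.53,.244,.26]),WP,6)
crop(arm.get_image("side"),150,50,200,190,3,"s10");crop(arm.get_image("wrist"),80,100,330,200,2,"w10")
E
```

```text
10.68 pos [0.5282 0.2336 0.3331] F [-0.8  0.1 -2.4] w 27.4 
 [[ 0.969 -0.016 -0.247]
 [ 0.247  0.01   0.969]
 [-0.013 -1.     0.014]] [-1.15  0.4   0.95  1.6  -0.34  1.33  0.1 ]
dist mm 73.89999999999999 ang 0.02
{'x': 0.09, 'y': 1.22, 'z': 0.14, 'rx': -0.002, 'ry': 0.001, 'rz': -0.002}
{'x': 0.08, 'y': 1.22, 'z': 0.15, 'rx': -0.002, 'ry': 0.001, 'rz': -0.002}
{'x': 0.08, 'y': 1.22, 'z': 0.15, 'rx': -0.002, 'ry': 0.001, 'rz': -0.002}
{'x': 0.08, 'y': 1.22, 'z': 0.15, 'rx': -0.002, 'ry': 0.001, 'rz': -0.002}
{'x': 0.08, 'y': 1.22, 'z': 0.15, 'rx': -0.002, 'ry': 0.001, 'rz': -0.002}
{'x': 0.07, 'y': 1.22, 'z': 0.16, 'rx': -0.002, 'ry': 0.001, 'rz': -0.002}
```

View pics/s10.png

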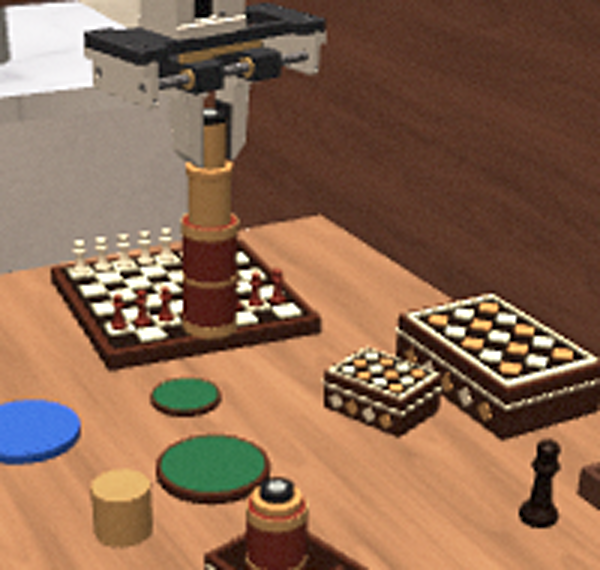

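View pics/w10.png

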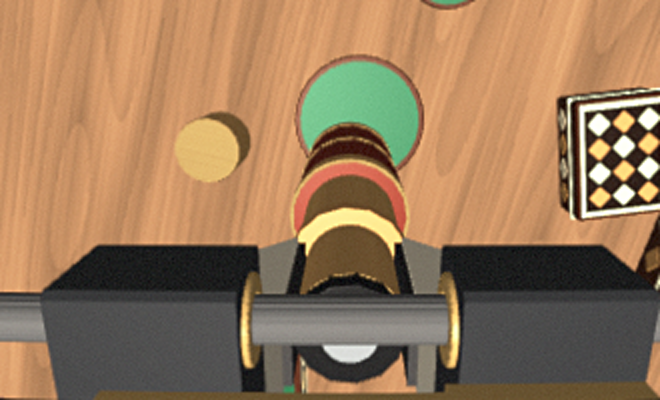

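>>> {"api": "move_arm", "payload": {"series": [{"x":0.1,"y":1.5,"z":0.2,"rx":-0.003,"ry":0,"rz":-0.003},{"x":0.1,"y":2.0,"z":0.2,"rx":-0.003,"ry":0,"rz":-0.003},{"x":0.1,"y":2.0,"z":0.2,"rx":-0.003,"ry":0,"rz":-0.003},{"x":0.1,"y":2.0,"z":0.2,"rx":-0.003,"ry":0,"rz":-0.003},{"x":0.1,"y":2.0,"z":0.2,"rx":-0.002,"ry":0,"rz":-0.002},{"x":0,"y":2.0,"z":0,"rx":0,"ry":0,"rz":0},{"x":0,"y":1.0,"z":0,"rx":0,"ry":0,"rz":0},{"x":0,"y":0,"z":0,"rx":0,"ry":0,"rz":0}]}}

```text
clock: 11.78
position: [0.5294, 0.2344, 0.2021]
ee_rot: [-1.565, -0.185, 0.182]
force: [0.1, -0.2, -2.9]
width: 0.299
```

```bash
python3 - <<'E'
from h import *
s,W=st()
WP=Wdir([0,0,-1],[.97,.24,0])
plan(np.array([.53,.244,.19]),WP,6)
crop(arm.get_image("side"),150,90,130,145,4,"s11")
E
```

```text
11.78 pos [0.5294 0.2344 0.2021] F [ 0.1 -0.2 -2.9] w 27.5 
 [[ 0.973  0.002 -0.231]
 [ 0.231 -0.002  0.973]
 [ 0.002 -1.    -0.003]] [-1.11  0.51  0.88  1.79 -0.44  1.05  0.17]
dist mm 15.5 ang 0.01
{'x': 0.05, 'y': 0.2, 'z': 0.15, 'rx': 0.0, 'ry': -0.002, 'rz': 0.0}
{'x': 0.05, 'y': 0.2, 'z': 0.15, 'rx': 0.0, 'ry': -0.002, 'rz': 0.0}
{'x': 0.05, 'y': 0.2, 'z': 0.15, 'rx': 0.0, 'ry': -0.002, 'rz': 0.0}
{'x': 0.05, 'y': 0.2, 'z': 0.15, 'rx': 0.0, 'ry': -0.002, 'rz': 0.0}
{'x': 0.05, 'y': 0.2, 'z': 0.15, 'rx': 0.0, 'ry': -0.002, 'rz': 0.0}
{'x': 0.05, 'y': 0.2, 'z': 0.15, 'rx': 0.0, 'ry': -0.002, 'rz': 0.0}
```

View pics/s11.png

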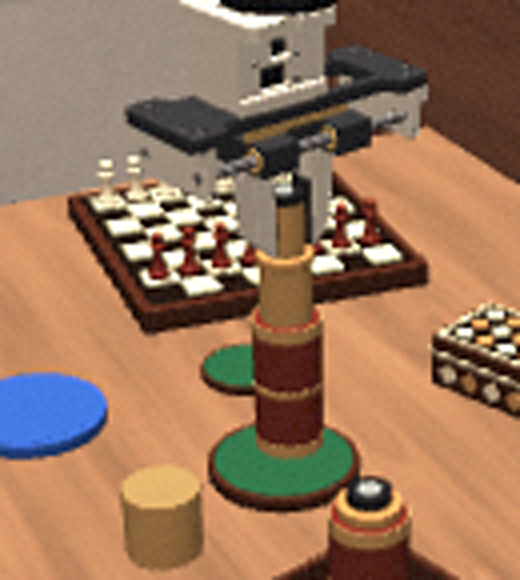

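>>> {"api": "move_arm", "payload": {"series": [{"x":0.1,"y":0.3,"z":0.5,"rx":0,"ry":0,"rz":0},{"x":0.1,"y":0.3,"z":0.5,"rx":0,"ry":0,"rz":0},{"x":0.05,"y":0.3,"z":0.1,"rx":0,"ry":0,"rz":0},{"x":0,"y":0.2,"z":0,"rx":0,"ry":0,"rz":0},{"x":0,"y":0,"z":0,"rx":0,"ry":0,"rz":0}]}}

```text
clock: 12.45
position: [0.5306, 0.2471, 0.1925]
ee_rot: [-1.564, -0.188, 0.179]
force: [-0.3, 0.3, -2.9]
width: 0.293
```

>>> {"api": "move_arm", "payload": {"series": [{"x":0,"y":0.2,"z":-0.1,"rx":0,"ry":0,"rz":0},{"x":0,"y":0.2,"z":0,"rx":0,"ry":0,"rz":0},{"x":0,"y":0.2,"z":0,"rx":0,"ry":0,"rz":0},{"x":0,"y":0.1,"z":0,"rx":0,"ry":0,"rz":0}]}}

```text
clock: 12.95
position: [0.531, 0.2457, 0.1852]
ee_rot: [-1.564, -0.187, 0.179]
force: [-0.3, -0.4, -2.7]
width: 0.298
```

>>> {"api": "move_arm", "payload": {"series": [{"x":0,"y":0.15,"z":0,"rx":0,"ry":0,"rz":0},{"x":0,"y":0.1,"z":0,"rx":0,"ry":0,"rz":0}]}}

```text
clock: 13.2
position: [0.5313, 0.2457, 0.1828]
ee_rot: [-1.564, -0.188, 0.178]
force: [-0.4, 0.1, 4.4]
width: 0.296
```

```bash
python3 - <<'E'
from h import *
s,W=st()
crop(arm.get_image("side"),150,90,130,145,4,"s12")
E
```

```text
13.2 pos [0.5313 0.2457 0.1828] F [-0.4  0.1  4.4] w 27.2 
 [[ 0.973  0.006 -0.231]
 [ 0.231  0.     0.973]
 [ 0.006 -1.    -0.001]] [-1.11  0.54  0.86  1.8  -0.47  1.01  0.17]
```

View pics/s12.png

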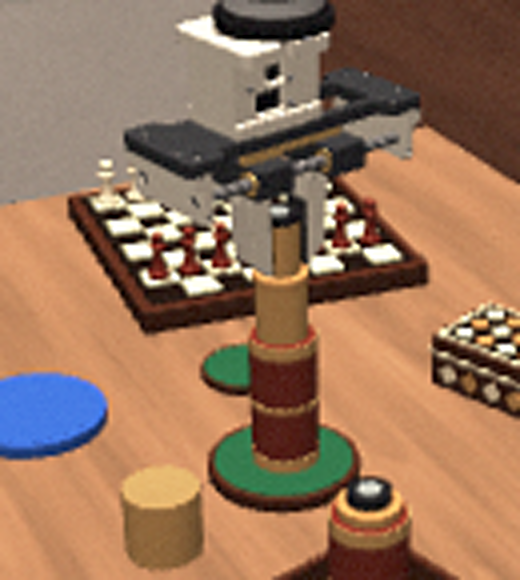

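Standing upright at the pad's centre. Release.

>>> {"api": "move_arm", "payload": {"series": [{"x":0,"y":0,"z":0,"rx":0,"ry":0,"rz":0},{"x":0,"y":0,"z":0,"rx":0,"ry":0,"rz":0},{"x":0,"y":0,"z":0,"rx":0,"ry":0,"rz":0},{"x":0,"y":0,"z":0,"rx":0,"ry":0,"rz":0},{"x":0,"y":0,"z":0,"rx":0,"ry":0,"rz":0}], "jaw": 6.0}}

```text
clock: 13.88
position: [0.5319, 0.2459, 0.1834]
ee_rot: [-1.563, -0.189, 0.177]
force: [0.4, -0.5, -0.0]
width: 0.651
```

```bash
python3 - <<'E'
from h import *
s,W=st()
crop(arm.get_image("side"),150,90,130,145,4,"s13");crop(arm.get_image("wrist"),120,100,264,160,3,"w13")
E
```

```text
13.88 pos [0.5319 0.2459 0.1834] F [ 0.4 -0.5 -0. ] w 59.9 
 [[ 0.973  0.007 -0.231]
 [ 0.231  0.001  0.973]
 [ 0.007 -1.    -0.001]] [-1.11  0.54  0.86  1.8  -0.47  1.01  0.17]
```

View pics/s13.png

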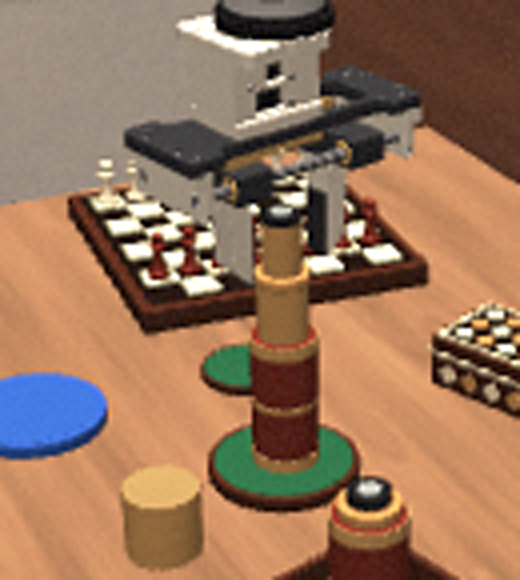

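View pics/w13.png

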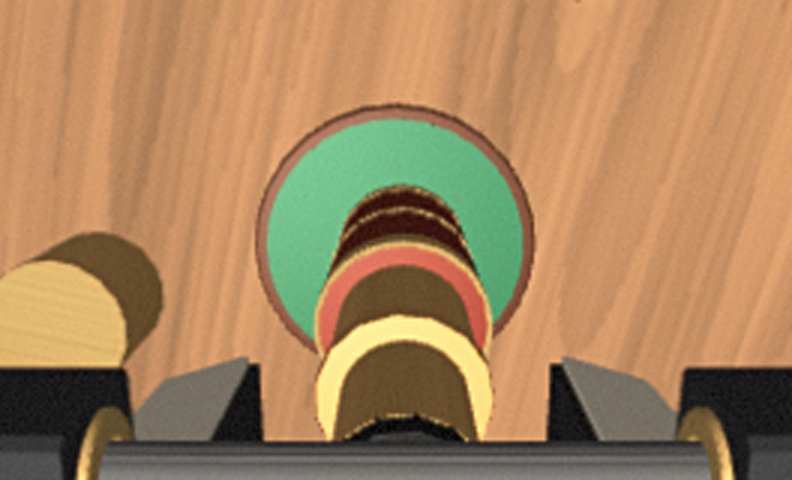

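>>> {"api": "move_arm", "payload": {"series": [{"x":0,"y":-2.0,"z":0,"rx":0,"ry":0,"rz":0},{"x":0,"y":-2.0,"z":0,"rx":0,"ry":0,"rz":0},{"x":0,"y":-2.5,"z":0,"rx":0,"ry":0,"rz":0},{"x":0,"y":-1.0,"z":0,"rx":0,"ry":0,"rz":0},{"x":0,"y":0,"z":0,"rx":0,"ry":0,"rz":0}]}}

```text
clock: 14.6
position: [0.5308, 0.2457, 0.2595]
ee_rot: [-1.564, -0.188, 0.178]
force: [0.2, 0.7, 0.7]
width: 0.656
```

```bash
python3 - <<'E'
from h import *
s,W=st()
crop(arm.get_image("side"),150,90,130,145,4,"s14");crop(arm.get_image("top"),150,160,90,80,7,"t14");crop(arm.get_image("wrist"),120,100,264,160,3,"w14")
E
```

```text
14.6 pos [0.5308 0.2457 0.2595] F [0.2 0.7 0.7] w 60.3 
 [[ 0.973  0.006 -0.231]
 [ 0.231 -0.     0.973]
 [ 0.006 -1.    -0.001]] [-1.15  0.46  0.92  1.71 -0.39  1.16  0.11]
```

View pics/s14.png

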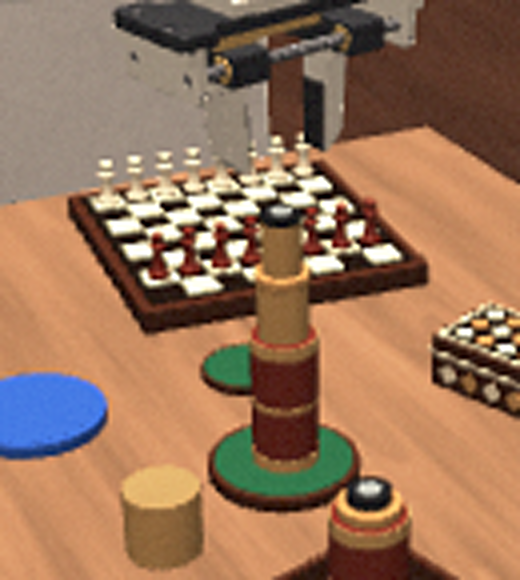

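View pics/t14.png

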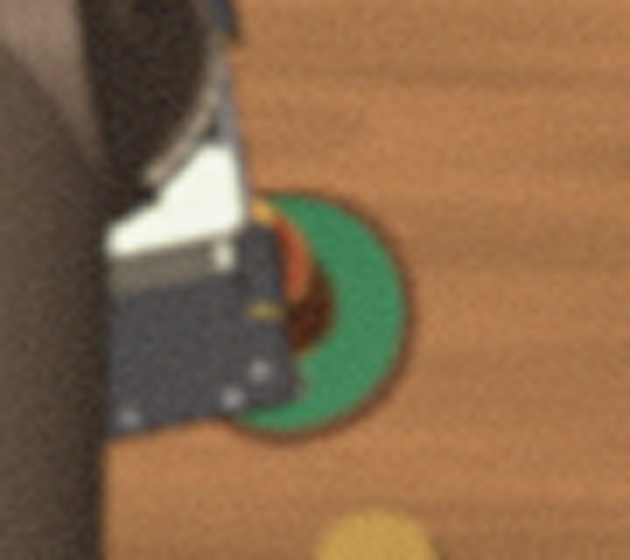

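View pics/w14.png

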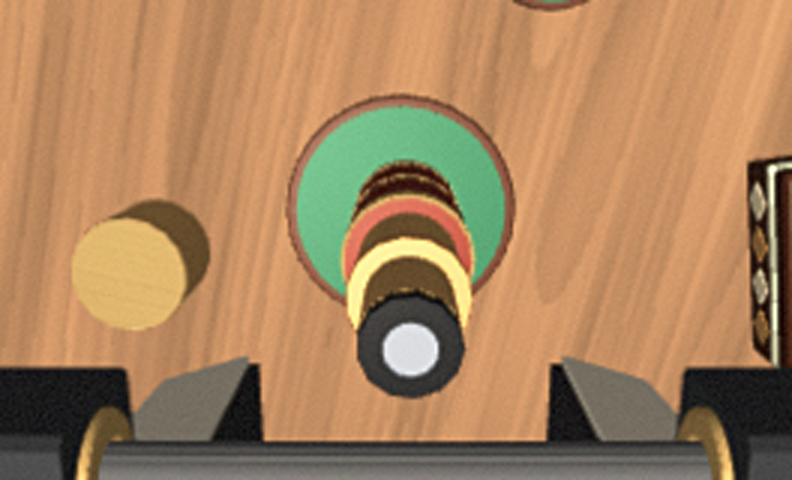

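```bash
python3 - <<'E'
from h import *
s=arm.observe()
print(plane("wrist",(410.5/3+120-.3,348/3+100-.3),.203,s), plane("side",(282/4+150-.4,212/4+90-.4),.203))
print(plane("wrist",(401/3+120-.3,207/3+100-.3),.012,s))
E
```

```text
[0.53286875 0.24460772 0.203     ] [0.53441717 0.24656776 0.203     ]
[0.53025771 0.24567082 0.012     ]
```

>>> {"api": "move_arm", "payload": {"series": [{"x":0,"y":1.0,"z":0,"rx":0,"ry":0,"rz":0},{"x":0,"y":0,"z":0,"rx":0,"ry":0,"rz":0},{"x":0,"y":0,"z":0,"rx":0,"ry":0,"rz":0},{"x":0,"y":0,"z":0,"rx":0,"ry":0,"rz":0},{"x":0,"y":0,"z":0,"rx":0,"ry":0,"rz":0},{"x":0,"y":0,"z":0,"rx":0,"ry":0,"rz":0},{"x":0,"y":0,"z":0,"rx":0,"ry":0,"rz":0}], "jaw": 0, "newtons": 20}}

```text
clock: 15.62
position: [0.5296, 0.2452, 0.2461]
ee_rot: [-1.566, -0.184, 0.181]
force: [0.3, -0.7, 0.4]
width: 0.008
```

>>> {"api": "move_arm", "payload": {"series": [{"x":0.15,"y":0.7,"z":0,"rx":0,"ry":0,"rz":0},{"x":0.15,"y":0.7,"z":-0.05,"rx":0,"ry":0,"rz":0},{"x":0.05,"y":0.3,"z":0,"rx":0,"ry":0,"rz":0},{"x":0,"y":0.2,"z":0,"rx":0,"ry":0,"rz":0}]}}

```text
clock: 16.12
position: [0.5333, 0.2455, 0.2256]
ee_rot: [-1.566, -0.184, 0.181]
force: [-0.2, -0.9, -0.0]
width: 0.004
```

```bash
python3 - <<'E'
from h import *
s,W=st()
crop(arm.get_image("side"),150,90,130,145,4,"s15")
E
```

```text
16.12 pos [0.5333 0.2455 0.2256] F [-0.2 -0.9 -0. ] w 0.4 
 [[ 0.973  0.002 -0.231]
 [ 0.231 -0.003  0.973]
 [ 0.001 -1.    -0.003]] [-1.13  0.5   0.9   1.74 -0.43  1.11  0.14]
```

View pics/s15.png

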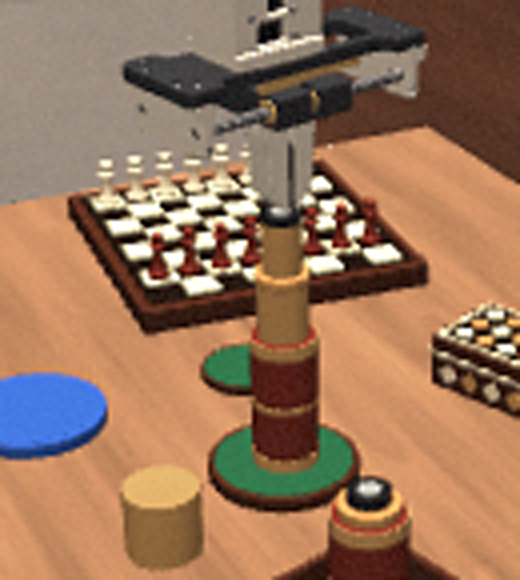

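Just above the eyecup. Press slowly.

>>> {"api": "move_arm", "payload": {"series": [{"x":0,"y":0.2,"z":0,"rx":0,"ry":0,"rz":0},{"x":0,"y":0.2,"z":0,"rx":0,"ry":0,"rz":0},{"x":0,"y":0.3,"z":0,"rx":0,"ry":0,"rz":0}]}}

```text
clock: 16.55
position: [0.5342, 0.2457, 0.2194]
ee_rot: [-1.565, -0.186, 0.18]
force: [-1.6, -0.4, 6.6]
width: 0.004
```

>>> {"api": "move_arm", "payload": {"series": [{"x":0,"y":0.4,"z":0,"rx":0,"ry":0,"rz":0},{"x":0,"y":0.4,"z":0,"rx":0,"ry":0,"rz":0},{"x":0,"y":0.4,"z":0,"rx":0,"ry":0,"rz":0},{"x":0,"y":0.4,"z":0,"rx":0,"ry":0,"rz":0}]}}

```text
clock: 17.05
position: [0.5363, 0.2462, 0.2059]
ee_rot: [-1.562, -0.19, 0.176]
force: [-0.3, -0.6, 6.0]
width: 0.003
```

>>> {"api": "move_arm", "payload": {"series": [{"x":-0.08,"y":0.4,"z":0,"rx":0,"ry":0,"rz":-0.002},{"x":-0.08,"y":0.4,"z":0,"rx":0,"ry":0,"rz":-0.002},{"x":-0.08,"y":0.3,"z":0,"rx":0,"ry":0,"rz":-0.002}]}}

```text
clock: 17.42
position: [0.5355, 0.246, 0.1966]
ee_rot: [-1.56, -0.197, 0.168]
force: [-1.3, -0.1, 6.0]
width: 0.006
```

```bash
python3 - <<'E'
from h import *
s,W=st()
crop(arm.get_image("side"),150,90,130,145,4,"s16")
E
```

```text
17.43 pos [0.5355 0.246  0.1966] F [-1.3 -0.1  6. ] w 0.5 
 [[ 0.973  0.018 -0.231]
 [ 0.231  0.005  0.973]
 [ 0.019 -1.     0.001]] [-1.11  0.52  0.87  1.79 -0.46  1.03  0.16]
```

View pics/s16.png

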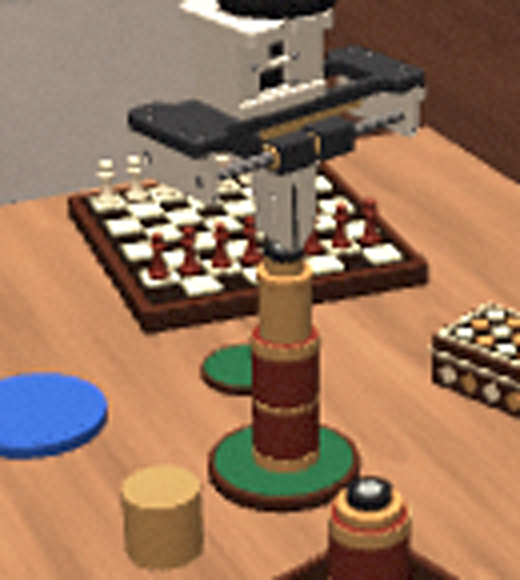

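>>> {"api": "move_arm", "payload": {"series": [{"x":-0.05,"y":0.3,"z":0,"rx":0,"ry":0,"rz":0.008},{"x":0,"y":0.3,"z":0,"rx":0,"ry":0,"rz":0.008}]}}

```text
clock: 17.73
position: [0.5357, 0.2461, 0.1916]
ee_rot: [-1.56, -0.186, 0.18]
force: [-0.7, -0.6, 5.8]
width: 0.001
```

>>> {"api": "move_arm", "payload": {"series": [{"x":-0.05,"y":0.3,"z":0,"rx":0,"ry":0,"rz":0.002}]}}

```text
clock: 17.85
position: [0.5357, 0.2461, 0.1892]
ee_rot: [-1.56, -0.185, 0.18]
force: [-0.8, -1.7, 6.2]
width: 0.006
```

>>> {"api": "move_arm", "payload": {"series": [{"x":-0.05,"y":0.25,"z":0,"rx":0,"ry":0,"rz":0.002}]}}

```text
clock: 17.98
position: [0.5358, 0.246, 0.1874]
ee_rot: [-1.56, -0.185, 0.181]
force: [-1.5, -0.5, 12.0]
width: 0.006
```

>>> {"api": "move_arm", "payload": {"series": [{"x":0,"y":0.2,"z":0,"rx":0,"ry":0,"rz":0}]}}

```text
clock: 18.1
position: [0.5368, 0.2462, 0.1867]
ee_rot: [-1.559, -0.186, 0.179]
force: [-1.1, 0.2, 12.7]
width: 0.003
```

>>> {"api": "move_arm", "payload": {"series": [{"x":-0.05,"y":0,"z":0,"rx":0,"ry":0,"rz":0},{"x":0,"y":0,"z":0,"rx":0,"ry":0,"rz":0}]}}

```text
clock: 18.35
position: [0.5366, 0.2461, 0.1871]
ee_rot: [-1.558, -0.187, 0.178]
force: [0.5, 0.1, 0.2]
width: 0.005
```

```bash
python3 - <<'E'
from h import *
s,W=st()
crop(arm.get_image("side"),190,130,60,80,7,"s17")
E
```

```text
18.35 pos [0.5366 0.2461 0.1871] F [0.5 0.1 0.2] w 0.4 
 [[ 0.973  0.005 -0.231]
 [ 0.231  0.005  0.973]
 [ 0.006 -1.     0.004]] [-1.1   0.54  0.86  1.79 -0.48  1.03  0.18]
```

View pics/s17.png

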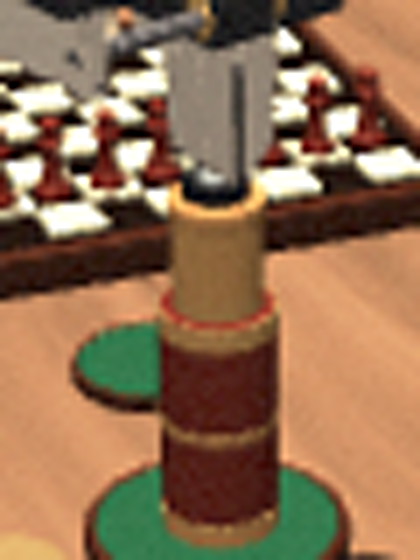

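>>> {"api": "move_arm", "payload": {"series": [{"x":-0.2,"y":-0.3,"z":-0.05,"rx":0,"ry":0,"rz":0.005},{"x":-0.2,"y":0,"z":-0.05,"rx":0.004,"ry":0,"rz":0},{"x":0,"y":0.3,"z":0,"rx":0,"ry":0,"rz":0},{"x":0,"y":0.4,"z":0,"rx":0,"ry":0,"rz":0},{"x":0,"y":0.4,"z":0,"rx":0,"ry":0,"rz":0},{"x":0,"y":0.4,"z":0,"rx":0,"ry":0,"rz":0}]}}

```text
clock: 19.15
position: [0.5348, 0.2446, 0.1776]
ee_rot: [-1.552, -0.186, 0.179]
force: [-1.6, -0.5, 12.8]
width: 0.003
```

>>> {"api": "move_arm", "payload": {"series": [{"x":-0.05,"y":0.4,"z":0,"rx":-0.003,"ry":0,"rz":0.003},{"x":-0.05,"y":0.4,"z":0,"rx":-0.003,"ry":0,"rz":0.003},{"x":-0.05,"y":0.4,"z":0,"rx":-0.003,"ry":0,"rz":0.003},{"x":-0.05,"y":0.4,"z":0,"rx":-0.003,"ry":0,"rz":0.003}]}}

```text
clock: 19.65
position: [0.5364, 0.2449, 0.1657]
ee_rot: [-1.561, -0.183, 0.181]
force: [-2.2, -0.3, 12.3]
width: 0.007
```

```bash
python3 - <<'E'
from h import *
s,W=st()
crop(arm.get_image("side"),190,130,60,80,7,"s18")
E
```

```text
19.65 pos [0.5364 0.2449 0.1657] F [-2.2 -0.3 12.3] w 0.6 
 [[ 0.973  0.001 -0.23 ]
 [ 0.23   0.002  0.973]
 [ 0.001 -1.     0.002]] [-1.08  0.56  0.84  1.81 -0.5   0.99  0.2 ]
```

View pics/s18.png

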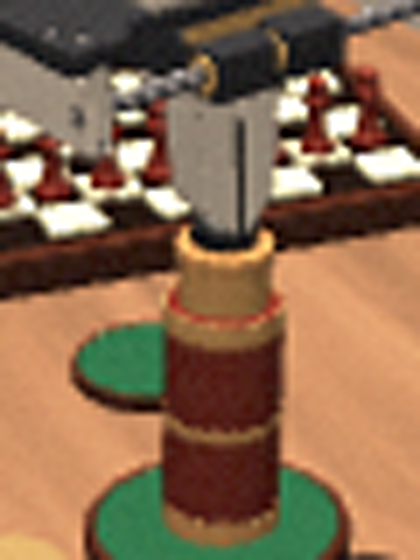

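>>> {"api": "move_arm", "payload": {"series": [{"x":-0.2,"y":0.4,"z":0,"rx":0,"ry":0,"rz":0},{"x":-0.15,"y":0.4,"z":0,"rx":0,"ry":0,"rz":0},{"x":-0.1,"y":0.4,"z":0,"rx":0,"ry":0,"rz":0}]}}

```text
clock: 20.08
position: [0.5343, 0.2446, 0.1562]
ee_rot: [-1.559, -0.187, 0.178]
force: [-2.3, -1.2, 12.9]
width: 0.005
```

>>> {"api": "move_arm", "payload": {"series": [{"x":-0.1,"y":0.35,"z":0,"rx":0,"ry":0,"rz":0},{"x":-0.05,"y":0.3,"z":0,"rx":0,"ry":0,"rz":0}]}}

```text
clock: 20.32
position: [0.5342, 0.2446, 0.1515]
ee_rot: [-1.556, -0.189, 0.175]
force: [-2.1, -1.3, 12.1]
width: 0.004
```

>>> {"api": "move_arm", "payload": {"series": [{"x":-0.05,"y":0.3,"z":0,"rx":0,"ry":0,"rz":0}]}}

```text
clock: 20.45
position: [0.5344, 0.2446, 0.1494]
ee_rot: [-1.555, -0.19, 0.174]
force: [-3.0, 0.3, 12.9]
width: 0.003
```

>>> {"api": "move_arm", "payload": {"series": [{"x":-0.05,"y":0.3,"z":0,"rx":0,"ry":0,"rz":0}]}}

```text
clock: 20.58
position: [0.5347, 0.2447, 0.1475]
ee_rot: [-1.554, -0.191, 0.173]
force: [-4.9, -1.3, 26.8]
width: 0.002
```

>>> {"api": "move_arm", "payload": {"series": [{"x":0,"y":0.1,"z":0,"rx":0,"ry":0,"rz":0},{"x":0,"y":-0.3,"z":0,"rx":0,"ry":0,"rz":0},{"x":0,"y":-1.0,"z":0,"rx":0,"ry":0,"rz":0},{"x":0,"y":-2.5,"z":0,"rx":0,"ry":0,"rz":0},{"x":0,"y":-2.5,"z":0,"rx":0,"ry":0,"rz":0},{"x":0,"y":-1.0,"z":0,"rx":0,"ry":0,"rz":0},{"x":0,"y":0,"z":0,"rx":0,"ry":0,"rz":0}], "jaw": 8.0}}

```text
clock: 21.45
position: [0.5341, 0.2438, 0.2229]
ee_rot: [-1.554, -0.192, 0.172]
force: [-0.1, 0.8, 0.4]
width: 0.718
```

```bash
python3 - <<'E'
from h import *
s,W=st()
crop(arm.get_image("side"),190,130,60,80,7,"s19");crop(arm.get_image("wrist"),120,100,264,160,3,"w19")
E
```

```text
21.45 pos [0.5341 0.2438 0.2229] F [-0.1  0.8  0.4] w 66.1 
 [[ 0.973  0.011 -0.23 ]
 [ 0.23   0.01   0.973]
 [ 0.013 -1.     0.007]] [-1.12  0.49  0.89  1.76 -0.44  1.08  0.15]
```

View pics/s19.png

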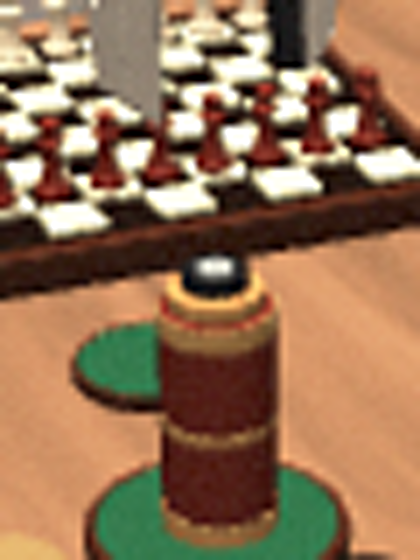

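View pics/w19.png

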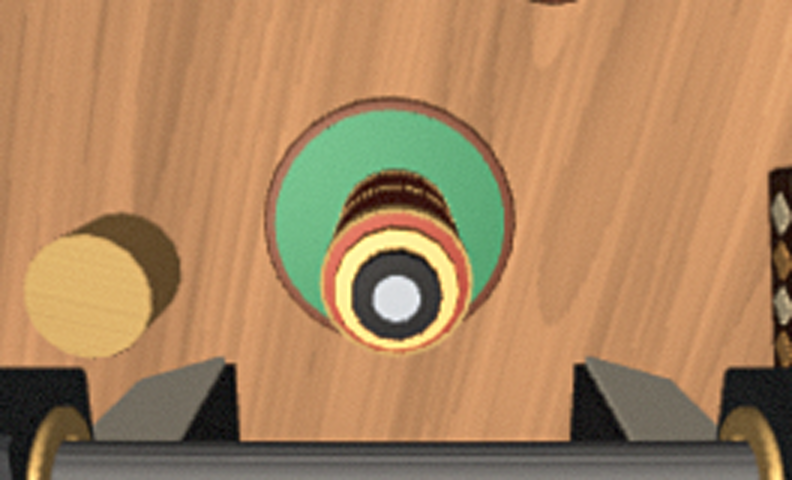

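```bash
python3 - <<'E'
from h import *
s=arm.observe()
p=plane("wrist",(396/3+120-.3,299/3+100-.3),.128,s);print(p,plane("side",(214/7+190-.4,268/7+130-.4),.128))
print("pot",plane("wrist",(88/3+120,296/3+100),.05,s),plane("top",(204,242),.05))
plan(np.array([p[0],p[1],.15]),Wdir([0,0,-1],[.972,.235,0]),4)
E
```

```text
[0.53264838 0.24427016 0.128     ] [0.53304016 0.24654111 0.128     ]
pot [0.41835502 0.19532646 0.05      ] [0.41608923 0.19325942 0.05      ]
dist mm 71.9 ang 0.015
{'x': -0.04, 'y': 1.8, 'z': 0.01, 'rx': -0.002, 'ry': -0.001, 'rz': 0.003}
{'x': -0.04, 'y': 1.8, 'z': 0.01, 'rx': -0.002, 'ry': -0.001, 'rz': 0.003}
{'x': -0.03, 'y': 1.8, 'z': 0.01, 'rx': -0.002, 'ry': -0.001, 'rz': 0.003}
{'x': -0.02, 'y': 1.8, 'z': 0.02, 'rx': -0.002, 'ry': -0.001, 'rz': 0.003}
```

>>> {"api": "move_arm", "payload": {"series": [{"x":-0.05,"y":1.8,"z":0.05,"rx":-0.002,"ry":0,"rz":0.003},{"x":-0.05,"y":1.8,"z":0.05,"rx":-0.002,"ry":0,"rz":0.003},{"x":-0.05,"y":1.8,"z":0,"rx":-0.002,"ry":0,"rz":0.003},{"x":-0.05,"y":1.8,"z":0,"rx":-0.002,"ry":0,"rz":0.003},{"x":0,"y":0.5,"z":0,"rx":0,"ry":0,"rz":0},{"x":0,"y":0,"z":0,"rx":0,"ry":0,"rz":0}], "jaw": 8.0}}

```text
clock: 22.3
position: [0.5295, 0.2437, 0.1355]
ee_rot: [-1.568, -0.177, 0.187]
force: [0.3, 0.1, -0.2]
width: 0.873
```

```bash
python3 - <<'E'
from h import *
s,W=st()
plan(np.array([.533,.2448,.094]),Wdir([0,0,-1],[.972,.235,0]),4)
crop(arm.get_image("side"),150,90,130,145,4,"s20");crop(arm.get_image("wrist"),120,100,264,160,3,"w20")
E
```

```text
22.3 pos [0.5295 0.2437 0.1355] F [ 0.3  0.1 -0.2] w 80.3 
 [[ 0.973 -0.006 -0.229]
 [ 0.229 -0.006  0.973]
 [-0.007 -1.    -0.004]] [-1.07  0.59  0.82  1.84 -0.53  0.94  0.22]
dist mm 41.7 ang 0.01
{'x': 0.1, 'y': 1.04, 'z': 0.01, 'rx': 0.001, 'ry': -0.001, 'rz': -0.002}
{'x': 0.1, 'y': 1.04, 'z': 0.01, 'rx': 0.001, 'ry': -0.001, 'rz': -0.002}
{'x': 0.1, 'y': 1.04, 'z': 0.01, 'rx': 0.001, 'ry': -0.001, 'rz': -0.002}
{'x': 0.09, 'y': 1.04, 'z': 0.01, 'rx': 0.001, 'ry': -0.001, 'rz': -0.002}
```

View pics/s20.png

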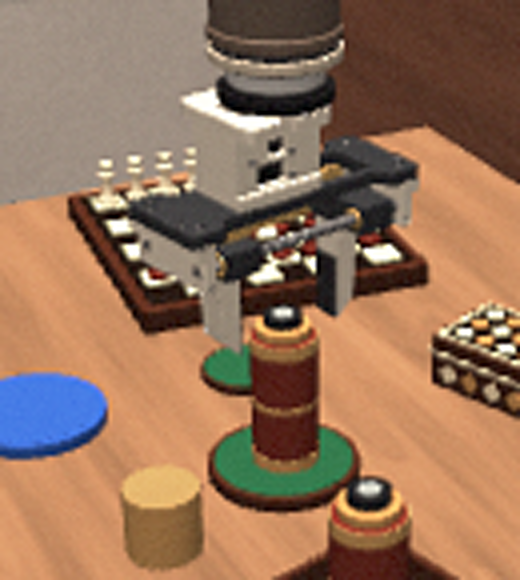

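View pics/w20.png

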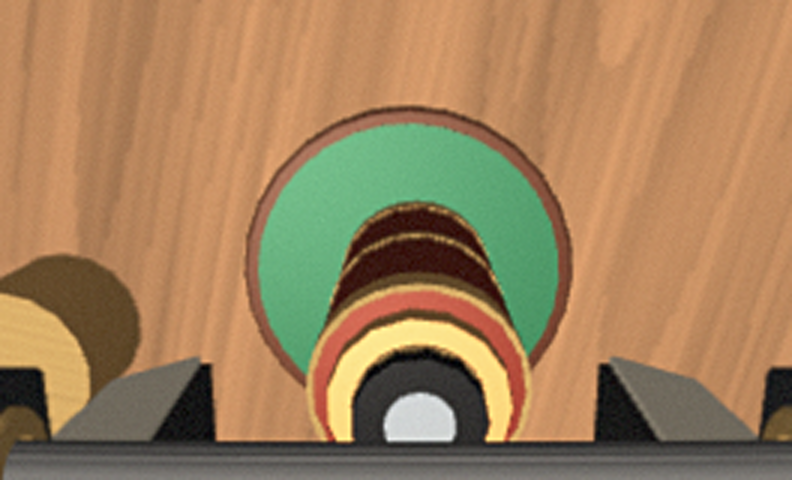

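>>> {"api": "move_arm", "payload": {"series": [{"x":0.1,"y":0.8,"z":0.05,"rx":0.002,"ry":0,"rz":-0.002},{"x":0.1,"y":1.0,"z":0,"rx":0.002,"ry":0,"rz":-0.002},{"x":0.1,"y":1.0,"z":0,"rx":0,"ry":0,"rz":0},{"x":0.1,"y":1.0,"z":0,"rx":0,"ry":0,"rz":0},{"x":0,"y":0.3,"z":0,"rx":0,"ry":0,"rz":0},{"x":0,"y":0,"z":0,"rx":0,"ry":0,"rz":0}]}}

```text
clock: 23.15
position: [0.5343, 0.2456, 0.0931]
ee_rot: [-1.562, -0.181, 0.182]
force: [0.7, 0.2, 0.8]
width: 0.872
```

```bash
python3 - <<'E'
from h import *
s,W=st()
plan(np.array([.533,.2448,.094]),Wdir([0,0,-1],[.972,.235,0]),1)
crop(arm.get_image("side"),150,90,130,145,4,"s21");crop(arm.get_image("wrist"),120,100,264,160,3,"w21")
E
```

```text
23.15 pos [0.5343 0.2456 0.0931] F [0.7 0.2 0.8] w 80.3 
 [[ 0.973 -0.001 -0.229]
 [ 0.229  0.001  0.973]
 [-0.    -1.     0.001]] [-1.03  0.65  0.76  1.87 -0.59  0.86  0.26]
dist mm 1.7 ang 0.006
{'x': -0.14, 'y': -0.09, 'z': -0.05, 'rx': -0.001, 'ry': -0.006, 'rz': -0.0}
```

View pics/s21.png

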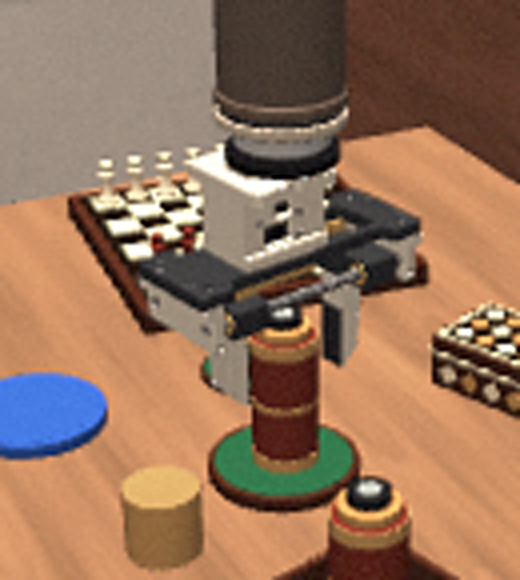

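View pics/w21.png

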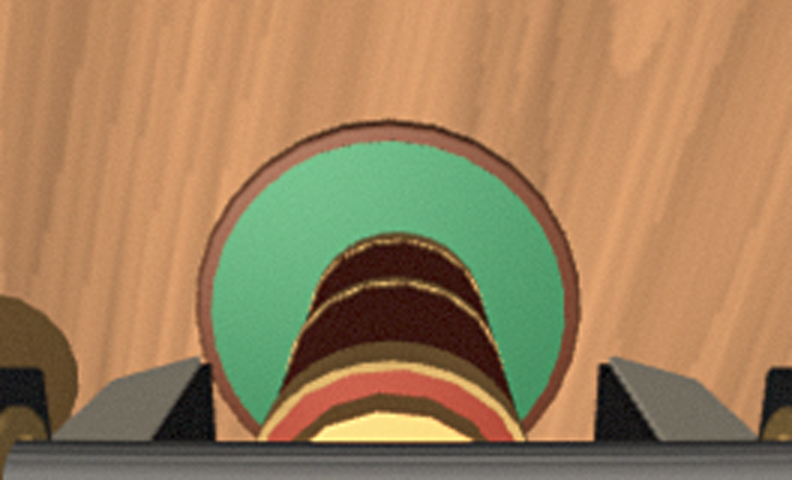

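>>> {"api": "move_arm", "payload": {"series": [{"x":-0.2,"y":-0.1,"z":0,"rx":0,"ry":0,"rz":0},{"x":0,"y":0,"z":0,"rx":0,"ry":0,"rz":0},{"x":0,"y":0,"z":0,"rx":0,"ry":0,"rz":0},{"x":0,"y":0,"z":0,"rx":0,"ry":0,"rz":0},{"x":0,"y":0,"z":0,"rx":0,"ry":0,"rz":0},{"x":0,"y":0,"z":0,"rx":0,"ry":0,"rz":0},{"x":0,"y":0,"z":0,"rx":0,"ry":0,"rz":0}], "jaw": 3.5, "newtons": 40}}

```text
clock: 24.12
position: [0.5326, 0.2455, 0.0953]
ee_rot: [-1.561, -0.183, 0.181]
force: [0.1, 0.2, 0.1]
width: 0.515
```

```bash
python3 - <<'E'
from h import *
s,W=st()
crop(arm.get_image("side"),150,90,130,145,4,"s22")
E
```

```text
24.12 pos [0.5326 0.2455 0.0953] F [0.1 0.2 0.1] w 47.4 
 [[ 0.973  0.001 -0.23 ]
 [ 0.23   0.002  0.973]
 [ 0.001 -1.     0.002]] [-1.03  0.64  0.77  1.88 -0.58  0.86  0.26]
```

View pics/s22.png

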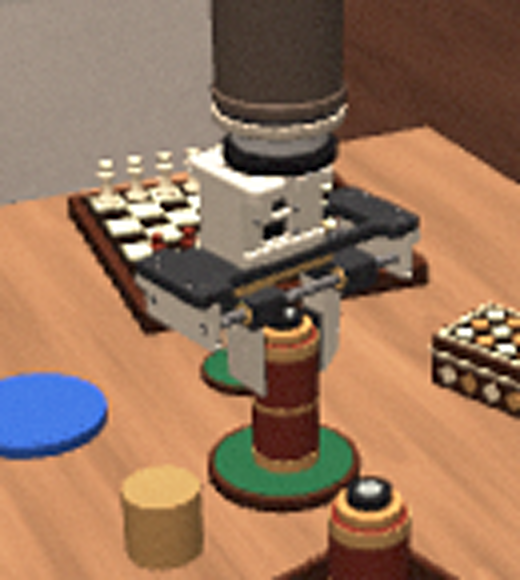

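>>> {"api": "move_arm", "payload": {"series": [{"x":0,"y":-0.8,"z":0,"rx":0,"ry":0,"rz":0},{"x":0,"y":-2.0,"z":0,"rx":0,"ry":0,"rz":0},{"x":0,"y":-3.0,"z":0,"rx":0,"ry":0,"rz":0},{"x":0,"y":-3.0,"z":0,"rx":0,"ry":0,"rz":0},{"x":0,"y":-3.0,"z":0,"rx":0,"ry":0,"rz":0},{"x":0,"y":-3.0,"z":0,"rx":0,"ry":0,"rz":0}]}}

```text
clock: 24.92
position: [0.5312, 0.2438, 0.2511]
ee_rot: [-1.563, -0.179, 0.182]
force: [1.4, -0.5, -2.6]
width: 0.515
```

```bash
python3 - <<'E'
from h import *
s,W=st()
plan(np.array([WELL[0],WELL[1],.25]),Wdir([0,0,-1],[.971,.24,0]),8)
E
```

```text
24.93 pos [0.5312 0.2438 0.2511] F [ 1.4 -0.5 -2.6] w 47.4 
 [[ 0.974 -0.002 -0.228]
 [ 0.228  0.     0.974]
 [-0.002 -1.     0.001]] [-1.14  0.47  0.92  1.72 -0.41  1.16  0.12]
dist mm 284.6 ang 0.012
{'x': -1.13, 'y': 0.01, 'z': -3.37, 'rx': -0.0, 'ry': -0.002, 'rz': -0.0}
{'x': -1.14, 'y': 0.01, 'z': -3.37, 'rx': -0.0, 'ry': -0.002, 'rz': -0.0}
{'x': -1.14, 'y': 0.01, 'z': -3.37, 'rx': -0.0, 'ry': -0.002, 'rz': -0.0}
{'x': -1.15, 'y': 0.01, 'z': -3.37, 'rx': -0.0, 'ry': -0.002, 'rz': -0.0}
{'x': -1.15, 'y': 0.01, 'z': -3.37, 'rx': -0.0, 'ry': -0.002, 'rz': -0.0}
{'x': -1.16, 'y': 0.01, 'z': -3.36, 'rx': -0.0, 'ry': -0.002, 'rz': -0.0}
{'x': -1.16, 'y': 0.01, 'z': -3.36, 'rx': -0.0, 'ry': -0.002, 'rz': -0.0}
{'x': -1.17, 'y': 0.01, 'z': -3.36, 'rx': -0.0, 'ry': -0.002, 'rz': -0.0}
```

>>> {"api": "move_arm", "payload": {"series": [{"x":-0.6,"y":-0.1,"z":-2.0,"rx":0,"ry":-0.002,"rz":0},{"x":-1.2,"y":-0.1,"z":-3.4,"rx":0,"ry":-0.002,"rz":0},{"x":-1.2,"y":0,"z":-3.5,"rx":0,"ry":-0.002,"rz":0},{"x":-1.2,"y":0,"z":-3.5,"rx":0,"ry":-0.002,"rz":0},{"x":-1.2,"y":0,"z":-3.5,"rx":0,"ry":-0.002,"rz":0},{"x":-1.2,"y":0,"z":-3.5,"rx":0,"ry":-0.002,"rz":0},{"x":-1.1,"y":0,"z":-3.2,"rx":0,"ry":-0.002,"rz":0},{"x":-1.0,"y":0,"z":-2.5,"rx":0,"ry":-0.002,"rz":0},{"x":-0.4,"y":0,"z":-1.0,"rx":0,"ry":0,"rz":0},{"x":0,"y":0,"z":0,"rx":0,"ry":0,"rz":0}]}}

```text
clock: 26.18
position: [0.4949, -0.0512, 0.2525]
ee_rot: [-1.56, -0.182, 0.19]
force: [0.4, 0.8, -2.9]
width: 0.519
```

```bash
python3 - <<'E'
from h import *
s,W=st()
plan(np.array([WELL[0],WELL[1],.16]),Wdir([0,0,-1],[.971,.24,0]),4)
crop(arm.get_image("side"),200,130,140,150,4,"s23");crop(arm.get_image("wrist"),80,60,344,200,2,"w23")
E
```

```text
26.18 pos [ 0.4949 -0.0512  0.2525] F [ 0.4  0.8 -2.9] w 47.8 
 [[ 0.972 -0.005 -0.235]
 [ 0.235  0.002  0.972]
 [-0.005 -1.     0.003]] [-0.77  0.31  0.99  1.92 -0.29  1.08  0.58]
dist mm 93.8 ang 0.008
{'x': 0.31, 'y': 2.31, 'z': 0.22, 'rx': -0.001, 'ry': -0.001, 'rz': -0.001}
{'x': 0.31, 'y': 2.31, 'z': 0.22, 'rx': -0.001, 'ry': -0.001, 'rz': -0.001}
{'x': 0.31, 'y': 2.31, 'z': 0.22, 'rx': -0.001, 'ry': -0.001, 'rz': -0.001}
{'x': 0.31, 'y': 2.31, 'z': 0.22, 'rx': -0.001, 'ry': -0.001, 'rz': -0.001}
```

View pics/s23.png

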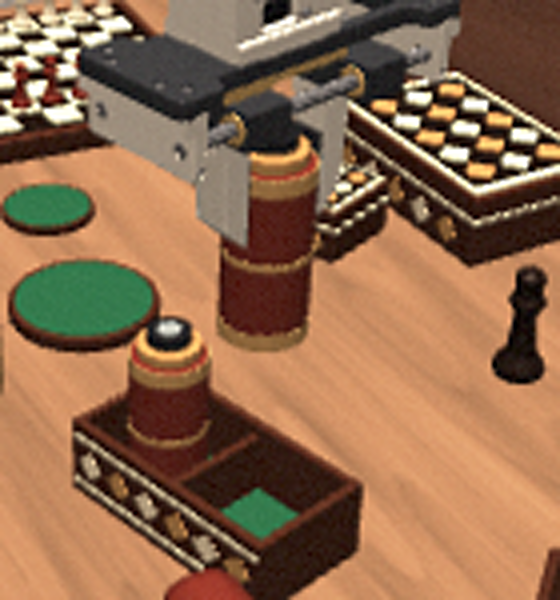

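View pics/w23.png

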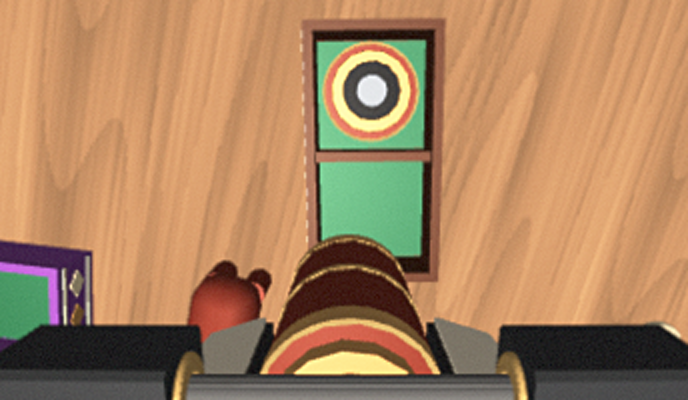

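```bash
python3 - <<'E'
from h import *
s=arm.observe()
q=[plane("wrist",(u/2+80-.25,v/2+60-.25),.052,s) for u,v in((304,21),(446,21),(437,281))]
for a in q: print(a.round(4))
c=(q[0]+q[2])/2;y=q[1]-q[2];y/=np.linalg.norm(y);print("c",c,y,"well",c-.0385*y, np.linalg.norm(q[1]-q[2]),np.linalg.norm(q[0]-q[1]))
n=plane("wrist",(372/2+80-.25,91/2+60-.25),.122,s);print("nb",n,n-.077*y)
E
```

```text
[0.4394 0.0664 0.052 ]
[0.52   0.0862 0.052 ]
[ 0.5583 -0.0675  0.052 ]
c [ 0.49885458 -0.00054135  0.052     ] [-0.24184929  0.97031383  0.        ] well [ 0.50816578 -0.03789843  0.052     ] 0.15837955954145308 0.08296509589636383
nb [0.48610084 0.03354658 0.122     ] [ 0.50472323 -0.04116758  0.122     ]
```

>>> {"api": "move_arm", "payload": {"series": [{"x":0.5,"y":1.0,"z":0.35,"rx":0,"ry":0,"rz":0},{"x":0.5,"y":1.5,"z":0.35,"rx":0,"ry":0,"rz":0},{"x":0.35,"y":1.5,"z":0.2,"rx":0,"ry":0,"rz":0},{"x":0,"y":1.5,"z":0,"rx":0,"ry":0,"rz":0},{"x":0,"y":1.0,"z":0,"rx":0,"ry":0,"rz":0},{"x":0,"y":0,"z":0,"rx":0,"ry":0,"rz":0}]}}

```text
clock: 27.02
position: [0.5065, -0.0334, 0.1808]
ee_rot: [-1.56, -0.186, 0.199]
force: [-0.1, 0.0, -2.4]
width: 0.516
```

```bash
python3 - <<'E'
from h import *
s,W=st()
plan(np.array([.506,-.0395,.14]),Wdir([0,0,-1],[.971,.24,0]),4)
crop(arm.get_image("side"),200,150,110,135,4,"s24");crop(arm.get_image("wrist"),80,60,344,200,2,"w24")
E
```

```text
27.02 pos [ 0.5065 -0.0334  0.1808] F [-0.1  0.  -2.4] w 47.5 
 [[ 0.97  -0.009 -0.242]
 [ 0.242  0.001  0.97 ]
 [-0.008 -1.     0.003]] [-0.71  0.42  0.91  1.98 -0.41  0.94  0.66]
dist mm 41.300000000000004 ang 0.009
{'x': -0.04, 'y': 1.02, 'z': -0.15, 'rx': -0.001, 'ry': 0.001, 'rz': -0.002}
{'x': -0.04, 'y': 1.02, 'z': -0.15, 'rx': -0.001, 'ry': 0.001, 'rz': -0.002}
{'x': -0.04, 'y': 1.02, 'z': -0.15, 'rx': -0.001, 'ry': 0.001, 'rz': -0.002}
{'x': -0.05, 'y': 1.02, 'z': -0.15, 'rx': -0.001, 'ry': 0.001, 'rz': -0.002}
```

View pics/s24.png

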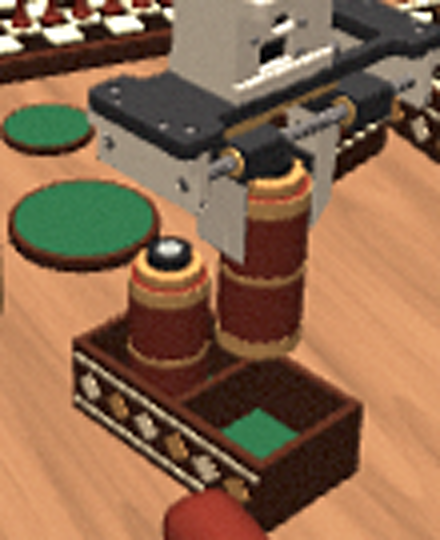

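View pics/w24.png

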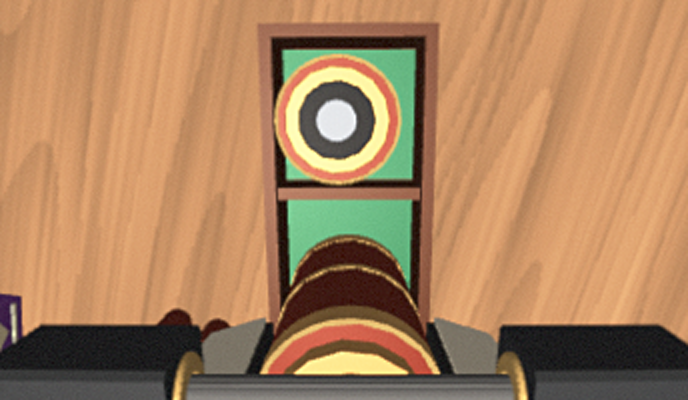

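>>> {"api": "move_arm", "payload": {"series": [{"x":-0.1,"y":0.7,"z":-0.35,"rx":0,"ry":0,"rz":-0.004},{"x":0,"y":0.8,"z":-0.25,"rx":0,"ry":0,"rz":-0.004},{"x":0,"y":0.6,"z":0,"rx":0,"ry":0,"rz":0},{"x":0,"y":0,"z":0,"rx":0,"ry":0,"rz":0}]}}

```text
clock: 27.62
position: [0.5081, -0.0403, 0.1603]
ee_rot: [-1.559, -0.195, 0.189]
force: [-0.6, 0.8, -2.7]
width: 0.516
```

```bash
python3 - <<'E'
from h import *
s,W=st()
plan(np.array([.507,-.039,.14]),Wdir([0,0,-1],[.971,.24,0]),1)
crop(arm.get_image("side"),200,150,110,135,4,"s25");crop(arm.get_image("wrist"),80,60,344,200,2,"w25");crop(arm.get_image("top"),230,180,90,70,7,"t25")
E
```

```text
27.62 pos [ 0.5081 -0.0403  0.1603] F [-0.6  0.8 -2.7] w 47.4 
 [[ 0.97   0.003 -0.242]
 [ 0.242  0.004  0.97 ]
 [ 0.004 -1.     0.003]] [-0.67  0.44  0.88  2.01 -0.45  0.89  0.7 ]
dist mm 20.299999999999997 ang 0.006
{'x': -0.08, 'y': 2.03, 'z': 0.14, 'rx': -0.003, 'ry': 0.002, 'rz': 0.004}
```

View pics/s25.png

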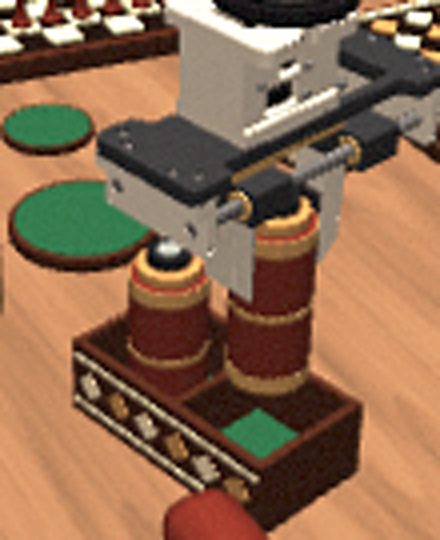

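View pics/w25.png

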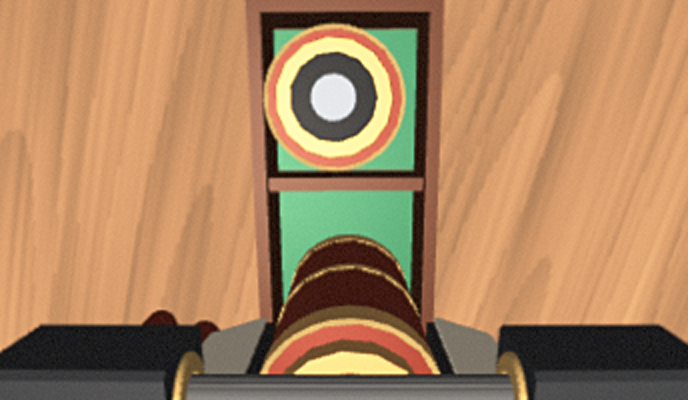

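>>> {"api": "move_arm", "payload": {"series": [{"x":-0.1,"y":0.8,"z":0.1,"rx":-0.003,"ry":0,"rz":0.003},{"x":0,"y":0.8,"z":0,"rx":0,"ry":0,"rz":0},{"x":0,"y":0.8,"z":0,"rx":0,"ry":0,"rz":0},{"x":0,"y":0.5,"z":0,"rx":0,"ry":0,"rz":0}]}}

```text
clock: 28.28
position: [0.5076, -0.039, 0.1301]
ee_rot: [-1.562, -0.195, 0.191]
force: [-0.5, -0.7, -1.9]
width: 0.517
```

```bash
python3 - <<'E'
from h import *
s,W=st()
crop(arm.get_image("side"),200,150,110,135,4,"s26");crop(arm.get_image("wrist"),80,60,344,200,2,"w26")
E
```

```text
28.27 pos [ 0.5076 -0.039   0.1301] F [-0.5 -0.7 -1.9] w 47.6 
 [[ 0.97   0.003 -0.243]
 [ 0.243  0.     0.97 ]
 [ 0.003 -1.    -0.   ]] [-0.64  0.49  0.84  2.04 -0.5   0.83  0.74]
```

View pics/s26.png

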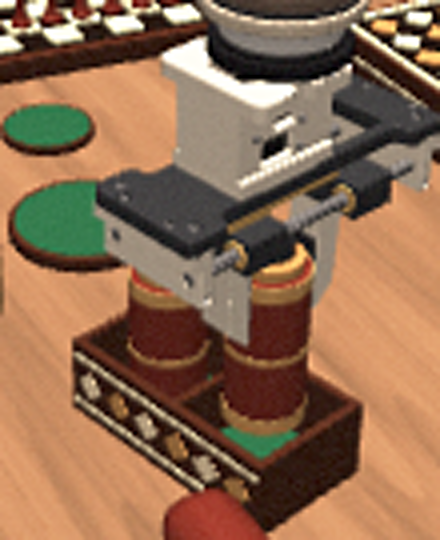

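View pics/w26.png

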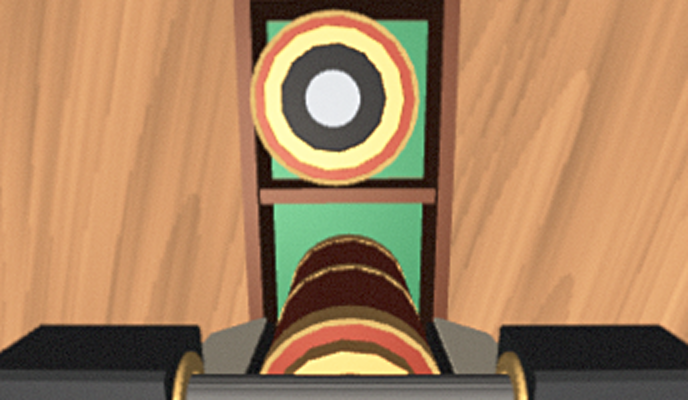

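>>> {"api": "move_arm", "payload": {"series": [{"x":0,"y":0.7,"z":0,"rx":0,"ry":0,"rz":0},{"x":0,"y":0.8,"z":0,"rx":0,"ry":0,"rz":0},{"x":0,"y":0.8,"z":0,"rx":0,"ry":0,"rz":0},{"x":0,"y":0.7,"z":0,"rx":0,"ry":0,"rz":0},{"x":0,"y":0.3,"z":0,"rx":0,"ry":0,"rz":0},{"x":0,"y":0,"z":0,"rx":0,"ry":0,"rz":0}]}}

```text
clock: 29.12
position: [0.5077, -0.0392, 0.0948]
ee_rot: [-1.562, -0.194, 0.191]
force: [0.4, 0.0, -2.2]
width: 0.52
```

>>> {"api": "move_arm", "payload": {"series": [{"x":0,"y":0.2,"z":0,"rx":0,"ry":0,"rz":0},{"x":0,"y":0.15,"z":0,"rx":0,"ry":0,"rz":0}]}}

```text
clock: 29.38
position: [0.508, -0.0392, 0.0915]
ee_rot: [-1.562, -0.195, 0.19]
force: [-0.3, 0.3, -3.3]
width: 0.518
```

>>> {"api": "move_arm", "payload": {"series": [{"x":0,"y":0.15,"z":0,"rx":0,"ry":0,"rz":0}]}}

```text
clock: 29.5
position: [0.5081, -0.0392, 0.09]
ee_rot: [-1.562, -0.195, 0.19]
force: [-0.7, -0.2, -1.4]
width: 0.514
```

>>> {"api": "move_arm", "payload": {"series": [{"x":0,"y":0.15,"z":0,"rx":0,"ry":0,"rz":0}]}}

```text
clock: 29.62
position: [0.5083, -0.0395, 0.0891]
ee_rot: [-1.562, -0.195, 0.189]
force: [-8.6, 0.9, 28.1]
width: 0.515
```

```bash
python3 - <<'E'
from h import *
s,W=st()
crop(arm.get_image("side"),200,150,110,135,4,"s27")
E
```

```text
29.62 pos [ 0.5083 -0.0395  0.0891] F [-8.6  0.9 28.1] w 47.4 
 [[ 0.97   0.004 -0.243]
 [ 0.243  0.001  0.97 ]
 [ 0.004 -1.    -0.   ]] [-0.58  0.55  0.78  2.07 -0.57  0.74  0.8 ]
```

View pics/s27.png

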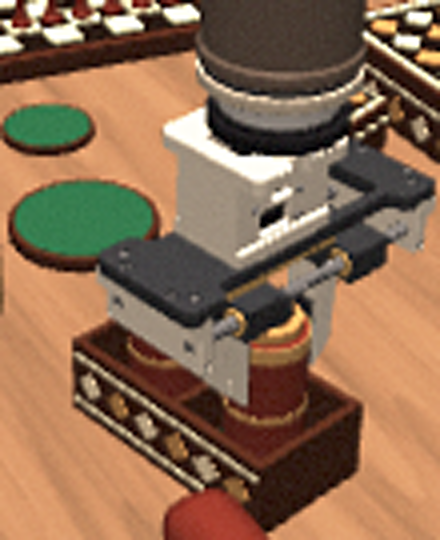

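>>> {"api": "move_arm", "payload": {"series": [{"x":0,"y":0,"z":0,"rx":0,"ry":0,"rz":0}]}}

```text
clock: 29.8
position: [0.5083, -0.0394, 0.0894]
ee_rot: [-1.561, -0.195, 0.189]
force: [-0.6, -0.3, -2.1]
width: 0.517
```

>>> {"api": "move_arm", "payload": {"series": [{"x":0,"y":0,"z":0,"rx":0,"ry":0,"rz":0},{"x":0,"y":0,"z":0,"rx":0,"ry":0,"rz":0},{"x":0,"y":0,"z":0,"rx":0,"ry":0,"rz":0},{"x":0,"y":0,"z":0,"rx":0,"ry":0,"rz":0}], "jaw": 6.8}}

```text
clock: 30.3
position: [0.509, -0.0396, 0.0896]
ee_rot: [-1.562, -0.196, 0.188]
force: [-0.1, 0.2, 0.1]
width: 0.741
```

```bash
python3 - <<'E'
from h import *
s,W=st()
crop(arm.get_image("side"),200,150,110,135,4,"s28");crop(arm.get_image("wrist"),80,60,344,200,2,"w28")
E
```

```text
30.3 pos [ 0.509  -0.0396  0.0896] F [-0.1  0.2  0.1] w 68.1 
 [[ 0.97   0.005 -0.242]
 [ 0.242  0.001  0.97 ]
 [ 0.005 -1.    -0.   ]] [-0.58  0.55  0.78  2.07 -0.57  0.74  0.8 ]
```

View pics/s28.png

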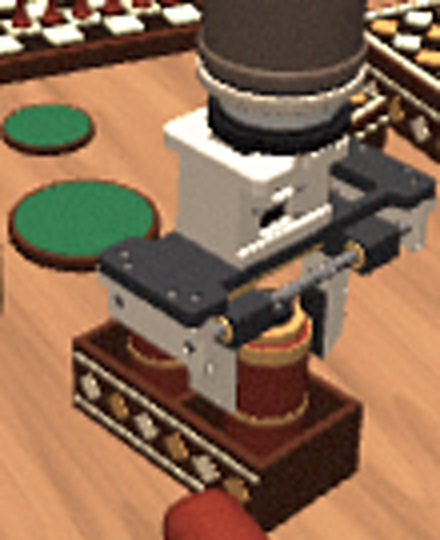

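View pics/w28.png

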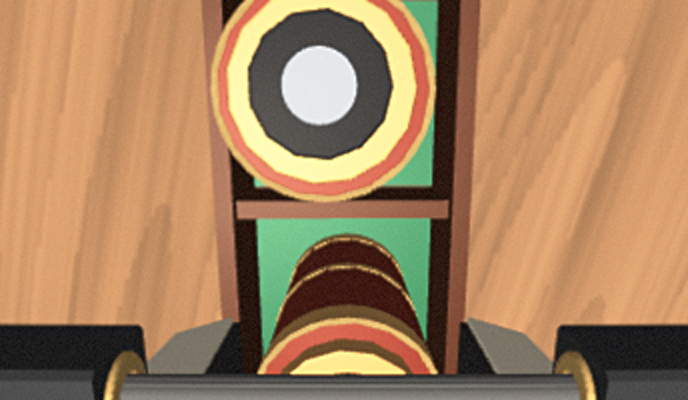

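Released and standing. Retreat straight up.

>>> {"api": "move_arm", "payload": {"series": [{"x":0,"y":-1.0,"z":0,"rx":0,"ry":0,"rz":0},{"x":0,"y":-2.0,"z":0,"rx":0,"ry":0,"rz":0},{"x":0,"y":-3.0,"z":0,"rx":0,"ry":0,"rz":0},{"x":0,"y":-3.0,"z":0,"rx":0,"ry":0,"rz":0},{"x":0,"y":-3.0,"z":0,"rx":0,"ry":0,"rz":0},{"x":0,"y":-3.0,"z":0,"rx":0,"ry":0,"rz":0},{"x":0,"y":-1.0,"z":-4.0,"rx":0,"ry":0,"rz":0},{"x":0,"y":0,"z":-4.0,"rx":0,"ry":0,"rz":0},{"x":0,"y":0,"z":0,"rx":0,"ry":0,"rz":0},{"x":0,"y":0,"z":0,"rx":0,"ry":0,"rz":0}]}}

```text
clock: 31.65
position: [0.5275, -0.1193, 0.2604]
ee_rot: [-1.562, -0.198, 0.187]
force: [-0.0, -0.2, -0.9]
width: 0.739
```

```bash
python3 - <<'E'
from h import *
s,W=st()
cv2.imwrite("pics/side29.png",arm.get_image("side"));w=arm.get_image("wrist");cv2.imwrite("pics/w29.png",w);print(s["position"])
E
```

```text
31.65 pos [ 0.5275 -0.1193  0.2604] F [-0.  -0.2 -0.9] w 68.0 
 [[ 0.97   0.007 -0.243]
 [ 0.243  0.001  0.97 ]
 [ 0.007 -1.    -0.001]] [-0.58  0.38  0.97  1.82 -0.35  1.12  0.75]
[ 0.52745069 -0.11931665  0.26037222]
```

View pics/side29.png

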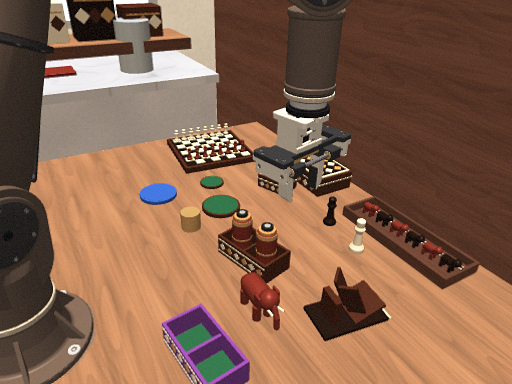

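View pics/w29.png

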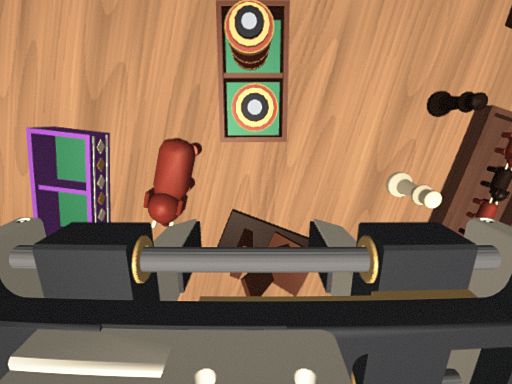

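```bash
python3 - <<'E'
from h import *
s=arm.observe()
print(plane("wrist",(254.5,107),.122,s),plane("side",(267,228),.122),s["force"],np.abs(s["dq"]).max())
arm.sign_off()
E
```

```text
[ 0.5092727  -0.03968922  0.122     ] [ 0.50417009 -0.04767508  0.122     ] [ 0.38073672  0.03669917 -0.49504527] 0.007094456501297688
the job is handed in; nothing more can be done
```

I moved the spyglass from the rack to the pad, closed it there and put it in the empty well. The job was handed in at about 32 s, and no verdict is reported.

- **Pad:** I drew it out of the rack along its own axis by the inner draw, stood it upright at the centre of the larger green pad and let go.
- **Draws:** With the jaws shut I pressed the eyecup. The inner draw slid at about 6 N and stopped. I held it there, then the middle draw slid at about 13 N and stopped at about 27 N, the highest pressing force I read. The picture afterwards showed both draws closed.
- **Case:** I gripped the barrel, carried it over and lowered it into the empty well. The touchdown read about 28 N at the wrist, firmer than I intended but below the 60 N limit.

**Last checks:**
- Pictures show the spyglass upright and closed in the well with the gripper clear.
- The other spyglass, king, queen, elephant and brass pot looked undisturbed. The gripper partly hid the trinket box in the last side view.
- The wrist camera put the eyepiece at (0.509, -0.040), about 2–5 mm from my estimate of the well centre.
- One check disagreed: a hand-read pixel in the side view put the eyepiece at (0.504, -0.048), about 9 mm from the wrist-camera figure. I trusted the wrist view, and by either one it is within the 18 mm allowed.

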